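# Load the bench borer and zero its gauge

## Task

Set up the bench borer for its next batch: lift the spring plunger knob on the clear guard, slide the guard away from you until the plunger drops into its open hole, then clear every dark red-ended offcut out of the bay into the orange scrap box and lay every pale blank from the mat flat and lengthwise in a channel of its own. Then lift the knob again and slide the guard shut until the plunger drops fully home, and turn the gauge's bezel so that its red zero mark stands at the pointer's tip (the gauge may be set at any time). Leave the glue bottle, the screwdriver and the varnish can where they are.

Things in the scene. Friction and masses are not known exactly. Their poses are not given: they have to be found in the camera images.
- borer: fixed blue bench machine, 300 x 410 mm slab 40 mm high. Origin at table height below the centre of the bay; x points away from the robot (the way the guard opens), y left, z up. Bay: open-topped, inside 130 mm (x) by 212 mm (y), floor at z 40 mm, 12 mm walls rise to z 88 mm; the machine behind the bay is 86 mm high
- bay_floor (a point): centre of the bay's floor, 40 mm above the table; axes as the borer's. Four aluminium strips 6 mm high, 14 mm wide run along x on the floor, at y = -93, -31, 31, 93 mm; between them are three channels 48 mm wide, centred on y = -62, 0, 62 mm, each for one blank lengthwise along x
- guard (a joint): clear sliding guard with a yellow frame, 150 mm (x) by 277 mm (y) by 6 mm, top at 98 mm above the table; m slid along the borer's x: 0 = shut over the bay, 0.132 = fully open, with end stops at both; about 3 N to slide. It moves only while the plunger is lifted
- plunger (a joint): spring index plunger on the guard's right front corner; m lifted: 0 = pin fully down in a hole, 0.016 = top stop. The pin is 12 mm deep in its hole: lift at least 13 mm to free the guard, against 6 N (down) to 11 N (lifted). Let go between holes, the pin rests on the rail at about 0.012 and drops by itself into the hole at guard 0 or 0.132
- knob_top (a point): centre of the top of the plunger's black knob with a red band: diameter 28 mm, 24 mm tall, on a steel barrel of 20 mm diameter; with the plunger down the knob spans 114 to 138 mm above the table. Moves with guard and plunger; borer x = -45 mm, y = -135 mm when the guard is shut
- bezel (a joint): angle (rad) of the gauge's knurled bezel ring, which carries the scale; positive anticlockwise from above; at 0 the zero mark points along the borer's -x. Limits -3.1 and 3.1; stays where it is left, about 0.05 N m to turn
- pointer (a joint): angle (rad) of the gauge's blue pointer, same sense and same zero as the bezel; it stands still when the bezel is turned. The gauge reads zero when joint bezel = joint pointer
- gauge_axis (a point): centre of the gauge's face, 117 mm above the table, at the left of the bay. The bezel is a disc of 63 mm diameter over its ribs (60 mm between them), from 97 to 117 mm above the table, on a 72 mm pedestal
- zero_mark (a point): red zero mark on the gauge's scale, 24 mm from the axis
- pointer_tip (a point): tip of the gauge's blue pointer, 24 mm from the axis
- mat: fixed dark rubber mat 320 x 150 x 4 mm on the right on which the blanks lie
- scrap_box: fixed open orange box 180 (x) x 150 (y) x 50 mm high on the left, walls and floor 6 mm; origin under its centre
- glue: yellow glue bottle, 60 mm across, 170 mm tall; leave it
- screwdriver: screwdriver, 200 mm long, lying on the bench; leave it
- varnish: varnish can, 80 mm across, 100 mm tall; leave it
- blank1: pale wooden blank, 100 (its x) x 32 x 32 mm; origin at its centre. Two or three of the blanks are present (absent: None)
- blank2: pale wooden blank, 100 (its x) x 32 x 32 mm; origin at its centre. Two or three of the blanks are present (absent: None)
- blank3: pale wooden blank, 100 (its x) x 32 x 32 mm; origin at its centre. Two or three of the blanks are present (absent: None)
- offcut1: dark offcut with red ends, 64 (its x) x 32 x 32 mm, origin at its centre; lies in a channel under the guard at the start. Two or three are present (absent: None)
- offcut2: dark offcut with red ends, 64 (its x) x 32 x 32 mm, origin at its centre; lies in a channel under the guard at the start. Two or three are present (absent: None)
- offcut3: dark offcut with red ends, 64 (its x) x 32 x 32 mm, origin at its centre; lies in a channel under the guard at the start. Two or three are present (absent: None)
Not all that is in view belongs to the job. Leave any blue or yellow look-alike of the blank3 alone.

How it is judged:
On the way, in this order (a step that is already met when the one before it is completed fails the run):
1. the guard is fully open and its plunger has dropped into the open hole (value of joint guard above 0.128 m and value of joint plunger below 0.003 m), for 0.2 s.
2. with the guard open, every offcut is in the scrap box and every blank lies flat and lengthwise in a channel (all of step 1 and x of offcut1 in the frame of scrap_box between -0.085 and 0.085 m and y of offcut1 in the frame of scrap_box between -0.07 and 0.07 m and z of offcut1 in the frame of scrap_box between 0 and 0.075 m and x of offcut2 in the frame of scrap_box between -0.085 and 0.085 m and y of offcut2 in the frame of scrap_box between -0.07 and 0.07 m and z of offcut2 in the frame of scrap_box between 0 and 0.075 m and x of offcut3 in the frame of scrap_box between -0.085 and 0.085 m and y of offcut3 in the frame of scrap_box between -0.07 and 0.07 m and z of offcut3 in the frame of scrap_box between 0 and 0.075 m and x of blank1 in the frame of bay_floor between -0.025 and 0.025 m and y of blank1 in the frame of bay_floor between -0.09 and 0.09 m and z of blank1 in the frame of bay_floor between 0.01 and 0.0185 m and angle between the x axis of each of blank1, blank2, blank3 and the x axis of borer, either way round below 0.3 rad and x of blank2 in the frame of bay_floor between -0.025 and 0.025 m and y of blank2 in the frame of bay_floor between -0.09 and 0.09 m and z of blank2 in the frame of bay_floor between 0.01 and 0.0185 m and x of blank3 in the frame of bay_floor between -0.025 and 0.025 m and y of blank3 in the frame of bay_floor between -0.09 and 0.09 m and z of blank3 in the frame of bay_floor between 0.01 and 0.0185 m), for 0.2 s.
3. the guard is shut and its plunger has dropped fully home (value of joint guard below 0.004 m and value of joint plunger below 0.003 m), for 0.2 s.
At the end, for the whole second after the job is handed in: guard within 4 mm of shut, plunger down (3 mm); every offcut in the scrap box; every blank down on the bay floor in a channel, within 25 mm of the bay centre along x and 0.3 rad of lengthwise; zero mark within 2.5 mm of the pointer tip; all at rest (all of step 3 and x of offcut1 in the frame of scrap_box between -0.085 and 0.085 m and y of offcut1 in the frame of scrap_box between -0.07 and 0.07 m and z of offcut1 in the frame of scrap_box between 0 and 0.075 m and x of offcut2 in the frame of scrap_box between -0.085 and 0.085 m and y of offcut2 in the frame of scrap_box between -0.07 and 0.07 m and z of offcut2 in the frame of scrap_box between 0 and 0.075 m and x of offcut3 in the frame of scrap_box between -0.085 and 0.085 m and y of offcut3 in the frame of scrap_box between -0.07 and 0.07 m and z of offcut3 in the frame of scrap_box between 0 and 0.075 m and x of blank1 in the frame of bay_floor between -0.025 and 0.025 m and y of blank1 in the frame of bay_floor between -0.09 and 0.09 m and z of blank1 in the frame of bay_floor between 0.01 and 0.0185 m and angle between the x axis of each of blank1, blank2, blank3 and the x axis of borer, either way round below 0.3 rad and x of blank2 in the frame of bay_floor between -0.025 and 0.025 m and y of blank2 in the frame of bay_floor between -0.09 and 0.09 m and z of blank2 in the frame of bay_floor between 0.01 and 0.0185 m and x of blank3 in the frame of bay_floor between -0.025 and 0.025 m and y of blank3 in the frame of bay_floor between -0.09 and 0.09 m and z of blank3 in the frame of bay_floor between 0.01 and 0.0185 m and horizontal distance between zero_mark and pointer_tip below 0.0025 m and linear speed of each of blank1, blank2, blank3, offcut1, offcut2, offcut3 below 0.02 m/s); the robot touches nothing.
It fails at once if the glue bottle is moved or knocked over (distance of glue from where it was at the start of the episode above 0.03 m or angle between glue's own z axis and vertical above 0.5 rad).
It fails at once if the screwdriver is moved or knocked over (distance of screwdriver from where it was at the start of the episode above 0.03 m or angle between screwdriver's own z axis and vertical above 0.5 rad).
It fails at once if the varnish can is moved or knocked over (distance of varnish from where it was at the start of the episode above 0.03 m or angle between varnish's own z axis and vertical above 0.5 rad).
Of blank1, blank2, blank3 only 2 to 3 are there at a start; the rules pass over those that are not, and their reading is None.
Of offcut1, offcut2, offcut3 only 2 to 3 are there at a start; the rules pass over those that are not, and their reading is None.
At some moment in a run one of blank1, blank2, blank3 may be knocked a few centimetres aside while the robot is not near it.
Once in a run the grip may slacken for a moment while it holds something.
It also fails if it takes over 208 s, if anything falls off the work surface, if the arm or the gripper's body presses on something with over 40 N, if the wrist force passes 120 N, or if a joint passes its speed limit or range.

## Robot

A 7-joint arm with a two-finger parallel gripper is mounted at the origin on the work surface. World frame = base frame: x ahead of the robot, y to its left, z up, the work surface at z = 0. Lengths are in m, angles in rad, forces in N, time in s.
With the tool pointing down it reaches from about 0.4 to 0.875 m from the base axis. Payload 19.3 kg.
Tool frame: the origin (TCP) lies at the very end of the fingers, on their centre line; the grasp point (between the pads) lies 19 mm behind it (manip.grip_point_offset is the z of the grasp point in the tool frame, in m); z points along the fingers, y is the line along which they close (so a half turn about z gives the same grasp; the last joint's range is limited). The gripper opens to 85 mm and grips with 20 to 120 N. Pads are 22 mm wide; open, the fingers measure 114 mm over their backs; the gripper's body (76 mm by 85 mm) begins 54 mm behind the grasp point. The pads swing forward as they close: fully open they stand 13 mm farther back than shut.
Start: joints at [1.1, 0.521, -0.036, 1.599, 0.021, 1.021, -0.113], TCP at [0.244, -0.575, 0.231] pointing down, gripper open.
Joint ranges: [-2.91, 2.91], [-0.3, 2.13], [-1.5, 1.42], [0.17, 2.43], [-1.26, 4.41], [0.16, 1.93], [-2.52, 2.52]. Speed limits (rad/s): [1.89, 1.89, 2.39, 2.39, 3.01, 3.01, 3.01].

## Interface

Orientations are given as a 3x3 rotation matrix whose columns are the frame's x, y, z axes.
In Python, from workcell import manip gives the robot as it stands.
- The arm moves only by the shell command python3 -m handwheel 'ROWS' [FORCE]. ROWS is JSON, a list of rows, each an object of numbers: "rx", "ry", "rz": the turn, a rotation vector about the tool's x, y, z in degrees; "x", "y", "z": the shift along the tool's x, y, z in cm; "gripper": the closure in counts, from 0 (fully open) to 255 (shut). In form: [{"rx": .., "ry": .., "rz": .., "x": .., "y": .., "z": .., "gripper": ..}, ...]. A call has 1 to 12 rows; each row shifts and turns the commanded pose from where the row before left it, along the tool's axes as they then stand; what a row does not reach is not made up. A row lasts 1/8 s, in which the tool goes at most 62.5 mm and 10.7 degrees, less where a joint would pass 70% of its speed; a pose out of reach is approached as far as the arm can. A call with a gripper value outside its range is refused whole. The fingers move at their own pace and stop on an object; FORCE is the grip in N (left out, the last holds). Time passes only in rows, so rows that do not move let the fingers close. It gives the time, the measured TCP pose, the force, the opening and the grip force at its end, in the units of the state.
- manip.sense(): the state, without advancing time (a new reading comes with each control period).
- manip.snapshot(name): name is "scene" or "side" or "wrist"; returns a dict with "color" (400x640x3 uint8, red, green, blue), "camera_matrix" (3x3 intrinsics, pixels), "camera_from_world" (4x4, takes a point from world to camera coordinates); the wrist camera has in their place "mount" (4x4, takes a point from camera to tool coordinates, whose origin is the TCP and whose axes are the flange's). Camera axes: x right, y down, z forward; pixel columns grow to the right and rows downward; lengths in m; the calibration is good to about 2 mm. A picture is of the moment at which its call begins: read the wrist's pose just before it. There is no depth.
- manip.job_done(): hands the job in; it is judged then, once.
The state is a dict: "time_s": time; "joint_pos": joint angles; "qd": joint speeds; "tau": joint torques, N m; "tcp_pos": TCP position; "ee_rot": TCP orientation; "contact_force": force on the tool from outside, world axes, zero at the start; "torque": the same for the moment, N m; "grip_width": opening from 0.0 (shut) to 1.0 (fully open); "gripper_force": force on a finger pad.
Only numpy, scipy, OpenCV 4.12 (cv2) and the standard library are available. Lean on these libraries where they do the work, as an engineer would, in place of code of your own. Each camera call takes 0.05 s, during which the arm holds its last target. There are 200 camera calls.

## Working session

There is one attempt and no reset: what is moved stays moved. The work goes in short steps, Python scripts to look and compute and a shell command to move; the robot and the scene stay as the last step left them, time stands still between calls to the robot, and variables do not carry over. Pictures are saved under pics/ and viewed, at most 14 in all, crops included, and the job is handed in when it is done.

```bash
ls; mkdir -p pics; cat > h.py <<'E'
import numpy as np, cv2
from workcell import manip
def snap(n,save=None):
    s=manip.sense(); p=manip.snapshot(n); im=np.array(p["color"])[:,:,::-1].copy()
    K=np.array(p["camera_matrix"])
    if n=="wrist":
        T=np.eye(4);T[:3,:3]=s["ee_rot"];T[:3,3]=s["tcp_pos"]; W=T@np.array(p["mount"])
    else: W=np.linalg.inv(np.array(p["camera_from_world"]))
    if save: cv2.imwrite("pics/"+save+".png",im); np.savez("pics/"+save+".npz",im=im,K=K,W=W)
    return im,K,W
def load(n):
    d=np.load("pics/"+n+".npz"); return d["im"],d["K"],d["W"]
def ray(u,v,K,W):
    d=W[:3,:3]@np.linalg.solve(K,[u,v,1.]); return W[:3,3],d/np.linalg.norm(d)
def onz(u,v,z,K,W):
    c,d=ray(u,v,K,W); return c+d*(z-c[2])/d[2]
def cross(*rs):
    A=np.zeros((3,3));b=np.zeros(3)
    for c,d in rs:
        P=np.eye(3)-np.outer(d,d);A+=P;b+=P@c
    return np.linalg.solve(A,b)
def proj(p,K,W):
    q=np.linalg.inv(W)@np.append(p,1.); q=K@q[:3]; return q[:2]/q[2]
E
python3 - <<'E'
from h import *
np.set_printoptions(precision=4,suppress=True)
for n in ["scene","side","wrist"]:
    im,K,W=snap(n,n+"0"); print(n,K.tolist(),W)
s=manip.sense(); print(s); print(manip.grip_point_offset)
E
```

```text
pics
scene [[501.1406548814772, 0.0, 320.5588051314934], [0.0, 501.1406548814772, 197.61431545790109], [0.0, 0.0, 1.0]] [[-0.0671  0.7514 -0.6564  1.5849]
 [ 0.9977  0.0519 -0.0426  0.0116]
 [ 0.0021 -0.6578 -0.7532  1.3202]
 [ 0.      0.      0.      1.    ]]
side [[441.8257688887445, 0.0, 316.89310641830934], [0.0, 441.8257688887445, 209.53621020841496], [0.0, 0.0, 1.0]] [[-0.973  -0.1819  0.1423  0.3315]
 [-0.2305  0.7269 -0.6469  0.7767]
 [ 0.0142 -0.6622 -0.7492  1.0415]
 [ 0.      0.      0.      1.    ]]
wrist [[308.5501072006016, 0.0, 323.9830592604829], [0.0, 308.5501072006016, 200.1799205941303], [0.0, 0.0, 1.0]] [[ 0.3895 -0.889  -0.2408  0.3043]
 [-0.921  -0.3764 -0.1    -0.55  ]
 [-0.0017  0.2608 -0.9654  0.3732]
 [ 0.      0.      0.      1.    ]]
{'time_s': 0.15, 'joint_pos': array([ 1.0998,  0.5218, -0.0363,  1.5999,  0.0212,  1.0211, -0.1128]), 'qd': array([ 0.002 ,  0.    , -0.0011, -0.0023,  0.0003, -0.0012,  0.0001]), 'tau': array([ -0.0002, -92.7396,   1.9806, -37.0054,   0.0182,   0.0064,
         0.0001]), 'tcp_pos': array([ 0.2437, -0.5753,  0.2309]), 'ee_rot': array([[ 0.9208,  0.3901, -0.0004],
       [ 0.3901, -0.9208,  0.0008],
       [-0.    , -0.0008, -1.    ]]), 'contact_force': array([-0.8018,  0.1404, -0.8044]), 'torque': array([-0.    ,  0.0089, -0.017 ]), 'gripper_force': 0.0, 'grip_width': 0.9965076806080957}
-0.0187
```

View pics/scene0.png

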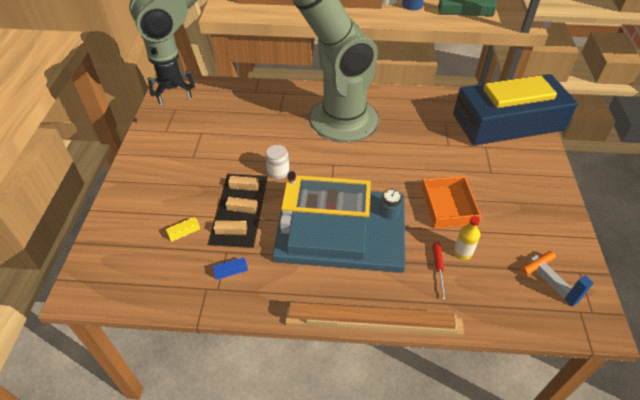

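View pics/side0.png

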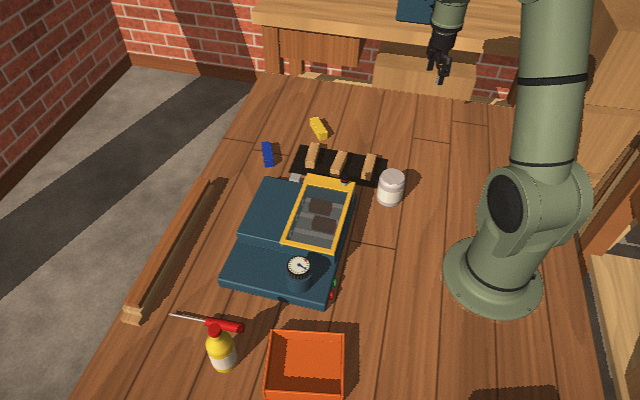

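```bash
python3 - <<'E'
from h import *
np.set_printoptions(precision=4,suppress=True)
def blobs(n,lo,hi,amin=60):
    im,K,W=load(n); hsv=cv2.cvtColor(im,cv2.COLOR_BGR2HSV); m=cv2.inRange(hsv,lo,hi)
    cs,_=cv2.findContours(m,cv2.RETR_EXTERNAL,cv2.CHAIN_APPROX_NONE)
    return [(c,cv2.contourArea(c)) for c in cs if cv2.contourArea(c)>amin],K,W
R={}
for n in ["scene0","side0"]:
    b,K,W=blobs(n,(20,150,120),(32,255,255),100)
    for c,a in b:
        h=cv2.convexHull(c); ap=cv2.approxPolyDP(h,5,True)[:,0]
        print(n,"yel",a,c[:,0].mean(0),ap.tolist(),[np.round(onz(*p,.098,K,W)[:2],3).tolist() for p in ap])
    b,K,W=blobs(n,(5,215,120),(13,255,255),200)
    for c,a in b:
        h=cv2.convexHull(c); ap=cv2.approxPolyDP(h,5,True)[:,0]
        print(n,"org",a,[np.round(onz(*p,.05,K,W)[:2],3).tolist() for p in ap])
    b,K,W=blobs(n,(8,60,170),(20,150,255),60)
    for c,a in b:
        r=cv2.minAreaRect(c); 
        if a<600: print(n,"pale",a,r[0],onz(*r[0],.03,K,W)[:2])
im,K,W=load("scene0");print("knob",onz(292,175,.138,K,W),"varn",onz(277,150,.1,K,W),"gauge",onz(392,196,.117,K,W))
im,K,W=load("side0");print("gauge",onz(298,266,.117,K,W),"varn",onz(391,173,.1,K,W))
im0=load("scene0")[0];a=cv2.resize(im0[140:270,195:415],None,fx=3.6,fy=3.6,interpolation=3)
cv2.imwrite("pics/crop0.png",a)
E
```

```text
scene0 yel 292.5 [469.5439 234.3684] [[468, 225], [479, 231], [472, 244], [459, 237]] [[0.601, 0.405], [0.622, 0.436], [0.673, 0.408], [0.649, 0.372]]
scene0 yel 431.5 [182.321 228.642] [[197, 220], [199, 229], [169, 239], [166, 228]] [[0.639, -0.435], [0.673, -0.421], [0.717, -0.503], [0.676, -0.523]]
scene0 yel 2883.5 [326.8439 196.0295] [[286, 183], [297, 176], [369, 181], [368, 216], [281, 209]] [[0.463, -0.176], [0.429, -0.143], [0.435, 0.099], [0.586, 0.096], [0.576, -0.18]]
scene0 yel 1482.5 [518.4  91.2] [[556, 93], [497, 107], [485, 84], [540, 75]] [[-0.094, 0.837], [0.011, 0.589], [-0.134, 0.565], [-0.212, 0.8]]
scene0 org 803.5 [[0.522, 0.461], [0.574, 0.311], [0.377, 0.292], [0.354, 0.422]]
scene0 pale 128.0 (613.3170776367188, 347.64630126953125) [0.9451 0.7673]
scene0 pale 76.5 (609.4109497070312, 338.39111328125) [0.9184 0.7651]
scene0 pale 507.0 (601.7293701171875, 290.7823791503906) [0.767 0.789]
scene0 pale 87.0 (566.7842407226562, 277.2651672363281) [0.7267 0.6981]
scene0 pale 235.0 (197.40589904785156, 255.22352600097656) [ 0.7239 -0.4268]
scene0 pale 162.0 (415.5
[... 1361 characters left out ...]
e 278.5 (130.7884521484375, 315.0577087402344) [0.8949 0.36  ]
side0 pale 80.5 (618.5000610351562, 237.50003051757812) [-0.359  -0.2049]
side0 pale 150.5 (367.4245300292969, 166.26412963867188) [ 0.4039 -0.3263]
side0 pale 175.0 (337.4573059082031, 162.1158447265625) [ 0.5055 -0.3217]
side0 pale 180.5 (311.107421875, 154.8059539794922) [ 0.6007 -0.3358]
side0 pale 74.0 (619.9275512695312, 150.4442596435547) [-0.4466 -0.6255]
side0 pale 79.5 (309.3800048828125, 74.83998107910156) [ 0.7274 -0.8205]
side0 pale 148.0 (368.0, 3.0) [ 0.5966 -1.5637]
knob [ 0.4635 -0.1547  0.138 ] varn [ 0.3099 -0.2255  0.1   ] gauge [0.5139 0.171  0.117 ]
gauge [0.5095 0.1738 0.117 ] varn [ 0.3236 -0.2378  0.1   ]
```

View pics/crop0.png

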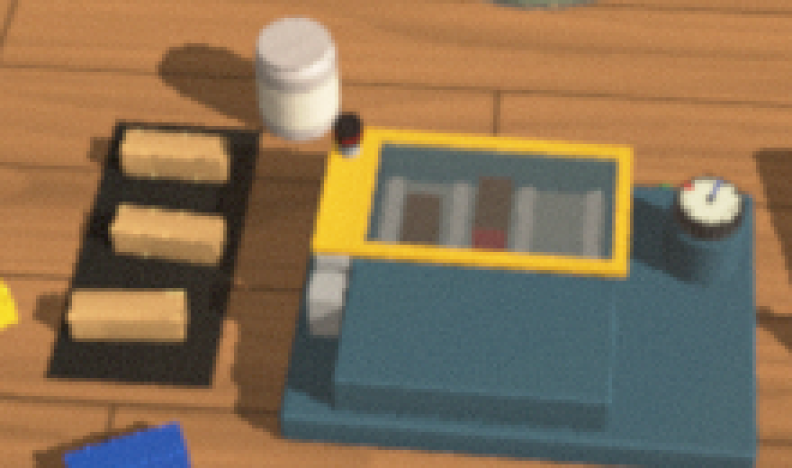

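The candidates for a blank in scene0 are three pale blocks on the mat at (243,183), (240,206) and (231,228), a yellow look-alike at (183,229) and a blue one at (230,268). The crop confirms the three pale ones. The guard is shut, with the knob at (292,177). There are dark offcuts in the right and middle channels, and the left one looks empty. The varnish can is at (277,162), close to the knob.

```bash
python3 -m handwheel '[{"x":4,"y":-3.35,"z":-0.3},{"x":4,"y":-3.35,"z":-0.3},{"x":4,"y":-3.35,"z":-0.3},{"x":4,"y":-3.35,"z":-0.3},{"x":4,"y":-3.35,"z":-0.3},{"x":4,"y":-3.35,"z":-0.3},{"x":4,"y":-3.35,"z":-0.3},{"x":4,"y":-3.35,"z":-0.3},{"x":4,"y":-3.35,"z":-0.3},{"rz":8},{"rz":8},{"rz":8.2}]' 60
python3 -m handwheel '[{"x":0},{"x":0}]'
python3 - <<'E'
from h import *
print(manip.sense()["tcp_pos"])
snap("wrist","w1")
E
```

```text
[ 0.2437098  -0.57525449  0.23088473]invalid input
invalid input
```

View pics/w1.png

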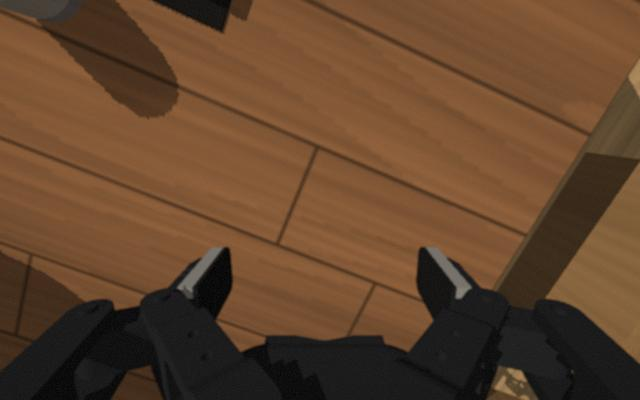

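The move was refused, so the arm is still at the start and this view shows only the bench. I'll give every key in each row.

```bash
python3 -m handwheel '[{"rx":0,"ry":0,"rz":0,"x":4,"y":-3.35,"z":-0.3,"gripper":0},{"rx":0,"ry":0,"rz":0,"x":4,"y":-3.35,"z":-0.3,"gripper":0}]' 60
python3 -m handwheel '[{"x":4,"y":-3.35,"z":-0.3,"gripper":0}]'
python3 -m handwheel '[{"rx":0,"ry":0,"rz":0,"x":4,"y":-3.35,"z":-0.3}]'
```

```text
time_s: 0.45
tcp_pos: [0.2916, -0.4814, 0.237]
ee_rot: [[0.921, 0.389, -0.0], [0.389, -0.921, 0.0], [0.0, -0.0, -1.0]]
contact_force: [1.1, 0.1, -0.0]
grip_width: 1.003
gripper_force: 0.0invalid input
invalid input
```

```bash
python3 -m handwheel '[{"rx":0,"ry":0,"rz":0,"x":4,"y":-3.35,"z":-0.3,"gripper":0},{"rx":0,"ry":0,"rz":0,"x":4,"y":-3.35,"z":-0.3,"gripper":0},{"rx":0,"ry":0,"rz":0,"x":4,"y":-3.35,"z":-0.3,"gripper":0},{"rx":0,"ry":0,"rz":0,"x":4,"y":-3.35,"z":-0.3,"gripper":0},{"rx":0,"ry":0,"rz":0,"x":4,"y":-3.35,"z":-0.3,"gripper":0},{"rx":0,"ry":0,"rz":0,"x":4,"y":-3.35,"z":-0.3,"gripper":0},{"rx":0,"ry":0,"rz":0,"x":4,"y":-3.35,"z":-0.3,"gripper":0},{"rx":0,"ry":0,"rz":8,"x":0,"y":0,"z":0,"gripper":0},{"rx":0,"ry":0,"rz":8,"x":0,"y":0,"z":0,"gripper":0},{"rx":0,"ry":0,"rz":8.2,"x":0,"y":0,"z":0,"gripper":0},{"rx":0,"ry":0,"rz":0,"x":0,"y":0,"z":0,"gripper":0}]'
python3 - <<'E'
from h import *
snap("wrist","w1")
E
```

```text
time_s: 1.82
tcp_pos: [0.4576, -0.1573, 0.2583]
ee_rot: [[1.0, -0.021, -0.0], [-0.021, -1.0, -0.0], [-0.0, 0.0, -1.0]]
contact_force: [0.2, -0.2, 0.0]
grip_width: 1.002
gripper_force: 0.0
```

View pics/w1.png

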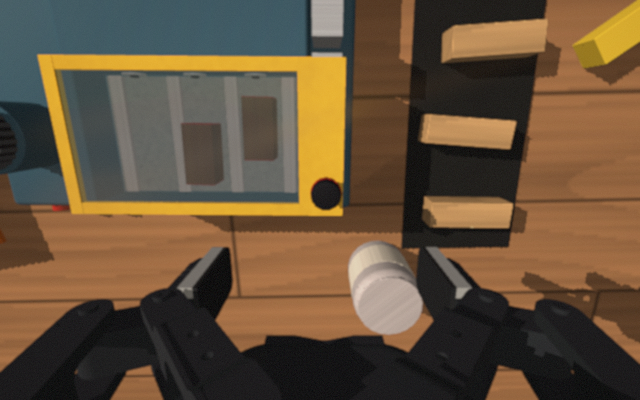

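The wrist view w1 shows the knob top at (326,193). The offcuts are at (202,153) in the middle channel and (259,128) in the right one, with the left channel at (150,130) empty. The blanks are at (494,40), (468,131) and (468,211). Next I'll triangulate the knob and guard.

```bash
python3 - <<'E'
from h import *
np.set_printoptions(precision=4,suppress=True)
im,K,W=load("w1"); hsv=cv2.cvtColor(im,cv2.COLOR_BGR2HSV)
m=(im.max(2)<60).astype(np.uint8); m[220:]=0; 
n,l,st,ce=cv2.connectedComponentsWithStats(m)
for i in range(1,n):
    if st[i,4]>300: print("dark",st[i],ce[i])
k=[i for i in range(1,n) if abs(ce[i]-[326,193]).max()<8][0]
kc=ce[k]; print("knob z.138",onz(*kc,.138,K,W))
_,Ks,Ws=load("scene0"); si=load("scene0")[0]
_,Kd,Wd=load("side0")
print("knob scene2view", cross(ray(*kc,K,W),ray(292,174.5,Ks,Ws)))
m=cv2.inRange(hsv,(20,150,120),(32,255,255)); m[:,400:]=0
c=max(cv2.findContours(m,0,1)[0],key=cv2.contourArea); r=cv2.boxPoints(cv2.minAreaRect(c))
P=np.array([onz(*p,.098,K,W) for p in r]); print(r,P[:,:2],np.linalg.norm(P-np.roll(P,1,0),axis=1))
ap=cv2.approxPolyDP(cv2.convexHull(c),5,True)[:,0];print(ap.tolist(),[onz(*p.astype(float),.098,K,W)[:2].round(4).tolist() for p in ap])
# heights: far-left guard corner (top-left in w1) with scene (368,216), and side(280,243)
tl=min(ap,key=lambda p:p[0]+p[1]).astype(float)
print("guard corner 3view",cross(ray(*tl,K,W),ray(368.5,216,Ks,Ws),ray(279.5,243,Kd,Wd)))
# pale
m=cv2.inRange(hsv,(8,50,150),(22,170,255)); m[:,:400]=0;m[:,560:]=0; m[240:]=0
m=cv2.morphologyEx(m,cv2.MORPH_OPEN,np.ones((3,3)))
for c in cv2.findContours(m,0,1)[0]:
    a=cv2.contourArea(c)
    if 1000<a<6000:
        r=cv2.minAreaRect(c); print("pale",a,r,onz(*r[0],.036,K,W))
E
```

```text
dark [307   0  49 101 990] [339.4354  41.0889]
dark [  401     0   145   220 17686] [465.0538 104.0269]
dark [   0  102   61   73 3557] [ 26.2142 138.5516]
dark [344 123   8  84 455] [347.3055 165.9846]
dark [312 180  29  29 654] [325.9862 194.0719]
knob z.138 [ 0.4579 -0.1592  0.138 ]
knob scene2view [ 0.456  -0.1575  0.132 ]
[[ 36.4024 212.5653]
 [ 38.0218  53.8676]
 [346.0611  57.0108]
 [344.4418 215.7086]] [[ 0.4346  0.1388]
 [ 0.5836  0.0977]
 [ 0.575  -0.1799]
 [ 0.4245 -0.1778]] [0.3168 0.1546 0.2777 0.1505]
[[38, 56], [345, 57], [342, 213], [73, 212]] [[0.5818, 0.0982], [0.575, -0.1789], [0.4275, -0.1753], [0.4344, 0.101]]
guard corner 3view [0.582  0.0992 0.0945]
pale 1046.5 ((535.5, 221.5), (46.99999237060547, 34.99999237060547), -0.0) [ 0.3916 -0.4197  0.036 ]
pale 1927.0 ((467.5783996582031, 213.8267822265625), (88.03912353515625, 27.509065628051758), 2.8985769748687744) [ 0.4035 -0.3341  0.036 ]
pale 2395.5 ((468.4918518066406, 131.1105194091797), (91.85945129394531, 28.292856216430664), 4.23639440536499) [ 0.5038 -0.3251  0.036 ]
pale 1761.5 ((543.5, 128.5), (65.0, 31.0), 90.0) [ 0.5049 -0.4111  0.036 ]
pale 3483.0 ((501.1935729980469, 37.80294418334961), (37.215576171875, 121.64594268798828), 81.55247497558594) [ 0.6009 -0.3503  0.036 ]
```

```bash
python3 -m handwheel '[{"rx":0,"ry":0,"rz":0,"x":0.05,"y":0.15,"z":5,"gripper":0},{"rx":0,"ry":0,"rz":0,"x":0,"y":0,"z":5,"gripper":0},{"rx":0,"ry":0,"rz":0,"x":0,"y":0,"z":3,"gripper":0},{"rx":0,"ry":0,"rz":0,"x":0,"y":0,"z":2,"gripper":0},{"rx":0,"ry":0,"rz":0,"x":0,"y":0,"z":0.1,"gripper":0},{"rx":0,"ry":0,"rz":0,"x":0,"y":0,"z":0,"gripper":255},{"rx":0,"ry":0,"rz":0,"x":0,"y":0,"z":0,"gripper":255},{"rx":0,"ry":0,"rz":0,"x":0,"y":0,"z":0,"gripper":255},{"rx":0,"ry":0,"rz":0,"x":0,"y":0,"z":0,"gripper":255},{"rx":0,"ry":0,"rz":0,"x":0,"y":0,"z":0,"gripper":255},{"rx":0,"ry":0,"rz":0,"x":0,"y":0,"z":0,"gripper":255}]' 60
```

```text
time_s: 3.25
tcp_pos: [0.4586, -0.1589, 0.108]
ee_rot: [[1.0, -0.021, 0.001], [-0.021, -1.0, -0.0], [0.001, 0.0, -1.0]]
contact_force: [-1.0, 1.5, 9.2]
grip_width: 0.309
gripper_force: 58.3
```

```bash
python3 -m handwheel '[{"rx":0,"ry":0,"rz":0,"x":0,"y":0,"z":-0.5,"gripper":255},{"rx":0,"ry":0,"rz":0,"x":0,"y":0,"z":-0.5,"gripper":255},{"rx":0,"ry":0,"rz":0,"x":0,"y":0,"z":-0.5,"gripper":255},{"rx":0,"ry":0,"rz":0,"x":0,"y":0,"z":0,"gripper":255}]' 80
```

```text
time_s: 3.75
tcp_pos: [0.4582, -0.1589, 0.1225]
ee_rot: [[1.0, -0.021, 0.0], [-0.021, -1.0, 0.0], [0.0, -0.0, -1.0]]
contact_force: [5.0, -0.1, -11.1]
grip_width: 0.306
gripper_force: 79.2
```

```bash
python3 -m handwheel '[{"rx":0,"ry":0,"rz":0,"x":1.5,"y":0,"z":0,"gripper":255},{"rx":0,"ry":0,"rz":0,"x":1.5,"y":0,"z":0,"gripper":255},{"rx":0,"ry":0,"rz":0,"x":1.5,"y":0,"z":0,"gripper":255},{"rx":0,"ry":0,"rz":0,"x":0,"y":0,"z":0,"gripper":255}]' 80
```

```text
time_s: 4.25
tcp_pos: [0.5046, -0.1601, 0.1221]
ee_rot: [[1.0, -0.021, 0.001], [-0.021, -1.0, -0.0], [0.001, 0.0, -1.0]]
contact_force: [0.6, -2.0, -11.0]
grip_width: 0.305
gripper_force: 79.2
```

```bash
python3 -m handwheel '[{"rx":0,"ry":0,"rz":0,"x":2,"y":0,"z":0,"gripper":255},{"rx":0,"ry":0,"rz":0,"x":2,"y":0,"z":0,"gripper":255},{"rx":0,"ry":0,"rz":0,"x":2,"y":0,"z":0,"gripper":255},{"rx":0,"ry":0,"rz":0,"x":1.5,"y":0,"z":0,"gripper":255},{"rx":0,"ry":0,"rz":0,"x":0.8,"y":0,"z":0,"gripper":255},{"rx":0,"ry":0,"rz":0,"x":0.5,"y":0,"z":0,"gripper":255},{"rx":0,"ry":0,"rz":0,"x":0,"y":0,"z":0,"gripper":255}]' 80
```

```text
time_s: 5.12
tcp_pos: [0.5904, -0.1624, 0.122]
ee_rot: [[1.0, -0.022, -0.001], [-0.022, -1.0, -0.0], [-0.001, 0.0, -1.0]]
contact_force: [-2.2, -4.7, -10.1]
grip_width: 0.302
gripper_force: 79.5
```

```bash
python3 -m handwheel '[{"rx":0,"ry":0,"rz":0,"x":0,"y":0,"z":0.7,"gripper":255},{"rx":0,"ry":0,"rz":0,"x":0,"y":0,"z":0.7,"gripper":255},{"rx":0,"ry":0,"rz":0,"x":0,"y":0,"z":0,"gripper":0},{"rx":0,"ry":0,"rz":0,"x":0,"y":0,"z":0,"gripper":0},{"rx":0,"ry":0,"rz":0,"x":0,"y":0,"z":0,"gripper":0},{"rx":0,"ry":0,"rz":0,"x":0,"y":0,"z":-3,"gripper":0},{"rx":0,"ry":0,"rz":0,"x":0,"y":0,"z":-5,"gripper":0},{"rx":0,"ry":0,"rz":0,"x":0,"y":0,"z":-5,"gripper":0},{"rx":0,"ry":0,"rz":0,"x":-5,"y":-5,"z":-2,"gripper":0},{"rx":0,"ry":0,"rz":0,"x":-5,"y":-5,"z":0,"gripper":0},{"rx":0,"ry":0,"rz":0,"x":-3,"y":0,"z":0,"gripper":0},{"rx":0,"ry":0,"rz":0,"x":0,"y":0,"z":0,"gripper":0}]' 80
python3 - <<'E'
from h import *
snap("wrist","w2");snap("scene","s2");snap("side","d2")
E
```

```text
time_s: 6.62
tcp_pos: [0.4751, -0.0723, 0.2562]
ee_rot: [[1.0, -0.021, 0.001], [-0.021, -1.0, -0.0], [0.001, 0.0, -1.0]]
contact_force: [1.0, -1.0, 0.7]
grip_width: 0.998
gripper_force: 0.0
```

View pics/w2.png

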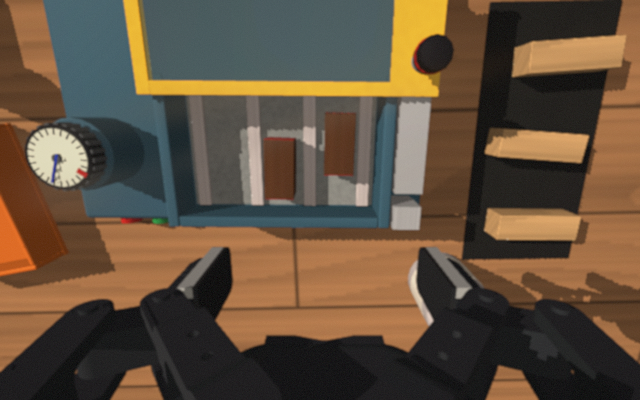

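The guard is open, with the knob at (433,53). There are exactly two offcuts, with tops at (280,168) and (340,143). The gauge is at (58,155), its blue pointer tip near (54,182) and its red mark near (83,173).

```bash
cat >> h.py <<'E'
def rects(im,lo,hi,roi,amin,amax,k=3):
    m=cv2.inRange(cv2.cvtColor(im,cv2.COLOR_BGR2HSV),lo,hi); z=np.zeros_like(m); x0,x1,y0,y1=roi; z[y0:y1,x0:x1]=m[y0:y1,x0:x1]
    z=cv2.morphologyEx(z,cv2.MORPH_OPEN,np.ones((k,k)))
    return [c for c in cv2.findContours(z,0,1)[0] if amin<cv2.contourArea(c)<amax]
E
python3 - <<'E'
from h import *
np.set_printoptions(precision=4,suppress=True)
im,K,W=load("w2");s,Ks,Ws=load("s2");d,Kd,Wd=load("d2")
hsv=cv2.cvtColor(im,cv2.COLOR_BGR2HSV)
print("hsv offcut",hsv[165,280],hsv[143,340],"blank",hsv[140,535],hsv[50,560],"wall",hsv[212,280],hsv[195,270])
for c in rects(im,(0,120,40),(12,255,140),(180,400,90,215),300,4000):
    r=cv2.minAreaRect(c);b=cv2.boxPoints(r);P=np.array([onz(*p,.072,K,W) for p in b])
    print("off",r,P[:,:2],P.mean(0)); 
# scene/side offcut
for nm,i,k,w in(("s",s,Ks,Ws),("d",d,Kd,Wd)):
  for c in rects(i,(0,100,30),(14,255,150),(240,400,160,260),60,2000,2):
    r=cv2.minAreaRect(c);print(nm,r,onz(*r[0],.072,k,w))
kn=np.array([433,53.]); print("knob138",onz(*kn,.138,K,W),"knob154",onz(*kn,.152,K,W))
cv2.imwrite("pics/c2.png",np.vstack([cv2.resize(s[165:255,260:420],None,fx=5,fy=5)[:300],cv2.resize(d[150:210,240:400],None,fx=5,fy=5)]))
E
```

```text
hsv offcut [ 12 159  90] [ 11 157  91] blank [ 16 134 210] [ 16 132 201] wall [99 96 74] [ 12 161  95]
off ((279.0, 168.5), (61.0, 30.0), 90.0) [[ 0.521  -0.011 ]
 [ 0.5203 -0.0422]
 [ 0.4547 -0.0391]
 [ 0.4554 -0.0063]] [ 0.4879 -0.0247  0.072 ]
off ((339.5, 144.0), (62.0, 29.0), 90.0) [[ 0.5446 -0.075 ]
 [ 0.544  -0.1045]
 [ 0.48   -0.1047]
 [ 0.4806 -0.0736]] [ 0.5123 -0.0894  0.072 ]
s ((263.32745361328125, 243.87026977539062), (35.382930755615234, 15.959962844848633), 72.47443389892578) [ 0.6967 -0.221   0.072 ]
s ((312.5, 200.5), (11.0, 9.0), 90.0) [ 0.5116 -0.0846  0.072 ]
s ((332.5099792480469, 198.9300079345703), (9.758074760437012, 17.5362491607666), 8.130102157592773) [ 0.5003 -0.0192  0.072 ]
s ((274.24139404296875, 198.60345458984375), (34.3536376953125, 21.540660858154297), 68.19859313964844) [ 0.5121 -0.2112  0.072 ]
d ((396.152099609375, 242.38438415527344), (6.440396308898926, 35.48973846435547), 7.765166282653809) [0.2758 0.0041 0.072 ]
d ((323.9662780761719, 225.1460723876953), (24.28483009338379, 14.99063491821289), 12.994616508483887) [ 0.4825 -0.0077  0.072 ]
d ((321.0192565917969, 207.40386962890625), (22.945587158203125, 14.512594223022461), 11.309932708740234) [ 0.5058 -0.0716  0.072 ]
d ((368.806640625, 226.22491455078125), (40.50342559814453, 76.57049560546875), 11.633633613586426) [ 0.358  -0.0347  0.072 ]
d ((248.0, 171.5), (21.0, 14.0), 90.0) [ 0.7639 -0.1637  0.072 ]
knob138 [ 0.5868 -0.1594  0.138 ] knob154 [ 0.5843 -0.1548  0.152 ]
```

View pics/c2.png

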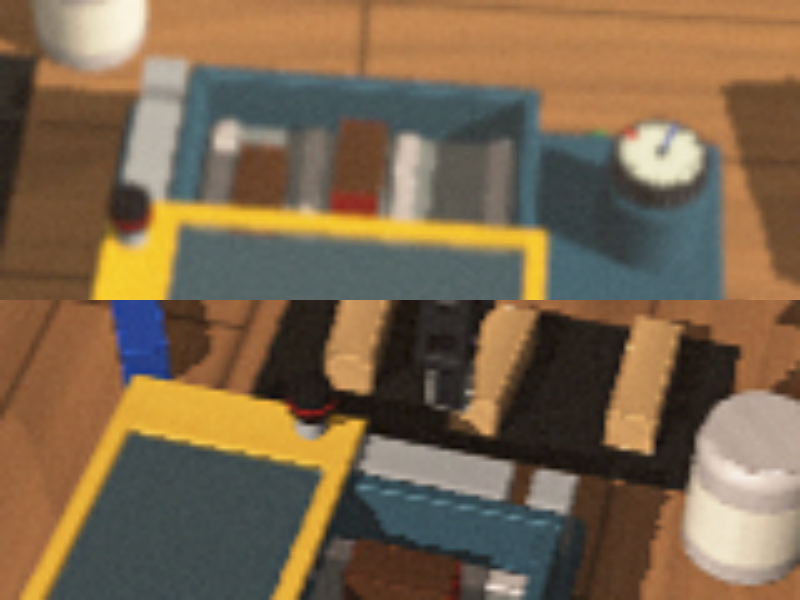

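The plunger looks down, since almost no barrel shows below the red band. I'll line up over the middle offcut with the fingers part open.

```bash
python3 -m handwheel '[{"rx":0,"ry":0,"rz":0,"x":1.2,"y":-4.7,"z":3,"gripper":115},{"rx":0,"ry":0,"rz":0,"x":0,"y":0,"z":5,"gripper":115},{"rx":0,"ry":0,"rz":0,"x":0,"y":0,"z":3,"gripper":115},{"rx":0,"ry":0,"rz":0,"x":0,"y":0,"z":0,"gripper":115}]' 60
python3 - <<'E'
from h import *
im,K,W=snap("wrist"); T=manip.sense()["tcp_pos"]
for c in rects(im,(0,120,40),(13,255,140),(100,560,0,400),1500,20000):
    r=cv2.minAreaRect(c);b=cv2.boxPoints(r);P=np.array([onz(*p,.072,K,W) for p in b])
    print("off",r[0],P.mean(0)-T,P[:,:2].round(3).tolist())
# box from side d2 & scene s2
for n in ("s2","d2"):
    i,k,w=load(n)
    for c in rects(i,(4,190,110),(14,255,255),(200,500,165,400),150,9000,2):
        ap=cv2.approxPolyDP(cv2.convexHull(c),4,True)[:,0]
        print(n,[(p.tolist(),onz(*p.astype(float),.05,k,w)[:2].round(3).tolist()) for p in ap])
k2=onz(433,53,.138,*load("w2")[1:]);
for n,uv in(("s2",(260+130/5,165+195/5)),("d2",(240+308/5,150+95/5))):
    _,k,w=load(n);print("knob tri",cross(ray(433,52,*load("w2")[1:]),ray(*uv,k,w)), proj([.5904,-.162,.138],k,w),uv)
E
```

```text
time_s: 7.28
tcp_pos: [0.4888, -0.0258, 0.1436]
ee_rot: [[1.0, -0.022, -0.004], [-0.022, -1.0, 0.0], [-0.004, -0.0, -1.0]]
contact_force: [-0.1, -0.9, -0.9]
grip_width: 0.55
gripper_force: 0.0
off (321.88311767578125, 207.19589233398438) [ 0.00021866  0.00138768 -0.07311785] [[0.456, -0.007], [0.524, -0.011], [0.523, -0.041], [0.455, -0.039]]
off (409.69146728515625, 173.05059814453125) [ 0.02390126 -0.06082412 -0.07311785] [[0.482, -0.067], [0.548, -0.07], [0.545, -0.105], [0.479, -0.105]]
s2 [([465, 178], [0.353, 0.436]), ([480, 219], [0.534, 0.462]), ([474, 225], [0.561, 0.44]), ([435, 228], [0.582, 0.314]), ([423, 191], [0.424, 0.286]), ([425, 180], [0.372, 0.296])]
d2 [([271, 330], [0.538, 0.324]), ([345, 334], [0.362, 0.292]), ([344, 399], [0.336, 0.441]), ([264, 399], [0.505, 0.482])]
knob tri [ 0.5876205  -0.16002802  0.13700293] [285.35695202 204.48160275] (286.0, 204.0)
knob tri [ 0.58937693 -0.16444382  0.12263912] [300.71725455 165.68420453] (301.6, 169.0)
```

```bash
python3 -m handwheel '[{"rx":0,"ry":0,"rz":0,"x":0,"y":-0.1,"z":4,"gripper":115},{"rx":0,"ry":0,"rz":0,"x":0,"y":0,"z":3,"gripper":115},{"rx":0,"ry":0,"rz":0,"x":0,"y":0,"z":2,"gripper":115},{"rx":0,"ry":0,"rz":0,"x":0,"y":0,"z":0.45,"gripper":115},{"rx":0,"ry":0,"rz":0,"x":0,"y":0,"z":0,"gripper":255},{"rx":0,"ry":0,"rz":0,"x":0,"y":0,"z":0,"gripper":255},{"rx":0,"ry":0,"rz":0,"x":0,"y":0,"z":0,"gripper":255},{"rx":0,"ry":0,"rz":0,"x":0,"y":0,"z":0,"gripper":255}]' 80
python3 -m handwheel '[{"rx":0,"ry":0,"rz":0,"x":0,"y":0,"z":-2,"gripper":255},{"rx":0,"ry":0,"rz":0,"x":0,"y":0,"z":-4,"gripper":255},{"rx":0,"ry":0,"rz":0,"x":0,"y":0,"z":-5,"gripper":255},{"rx":0,"ry":0,"rz":0,"x":0,"y":0,"z":-2,"gripper":255},{"rx":0,"ry":0,"rz":0,"x":0,"y":0,"z":0,"gripper":255}]'
```

```text
time_s: 8.32
tcp_pos: [0.4902, -0.0249, 0.0521]
ee_rot: [[1.0, -0.022, 0.002], [-0.022, -1.0, -0.0], [0.002, 0.0, -1.0]]
contact_force: [-2.3, -1.0, 9.4]
grip_width: 0.356
gripper_force: 80.1
time_s: 8.95
tcp_pos: [0.4902, -0.025, 0.1828]
ee_rot: [[1.0, -0.022, 0.004], [-0.022, -1.0, -0.0], [0.004, -0.0, -1.0]]
contact_force: [-0.5, 0.7, -1.2]
grip_width: 0.353
gripper_force: 79.0
```

```bash
python3 -m handwheel '[{"rx":0,"ry":0,"rz":0,"x":-1.3,"y":-3,"z":0,"gripper":255},{"rx":0,"ry":0,"rz":0,"x":-1.3,"y":-6,"z":0,"gripper":255},{"rx":0,"ry":0,"rz":0,"x":-1.3,"y":-6,"z":0,"gripper":255},{"rx":0,"ry":0,"rz":0,"x":-1.3,"y":-6,"z":0,"gripper":255},{"rx":0,"ry":0,"rz":0,"x":-1.4,"y":-6,"z":0,"gripper":255},{"rx":0,"ry":0,"rz":0,"x":-1.4,"y":-6,"z":0,"gripper":255},{"rx":0,"ry":0,"rz":0,"x":-1.4,"y":-6.2,"z":0,"gripper":255},{"rx":0,"ry":0,"rz":0,"x":0,"y":-0.2,"z":0,"gripper":255},{"rx":0,"ry":0,"rz":-10,"x":0,"y":0,"z":0,"gripper":255},{"rx":0,"ry":0,"rz":0,"x":0,"y":0,"z":0,"gripper":255}]'
```

```text
time_s: 10.2
tcp_pos: [0.4077, 0.3547, 0.1799]
ee_rot: [[0.989, 0.15, -0.002], [0.15, -0.989, -0.001], [-0.002, 0.001, -1.0]]
contact_force: [0.1, -0.1, -1.2]
grip_width: 0.351
gripper_force: 79.1
```

```bash
python3 -m handwheel '[{"rx":0,"ry":0,"rz":0,"x":0,"y":-1.6,"z":2,"gripper":255},{"rx":0,"ry":0,"rz":0,"x":0,"y":0,"z":5,"gripper":255},{"rx":0,"ry":0,"rz":0,"x":0,"y":0,"z":5,"gripper":255},{"rx":0,"ry":0,"rz":0,"x":0,"y":0,"z":2.8,"gripper":255},{"rx":0,"ry":0,"rz":0,"x":0,"y":0,"z":0,"gripper":255},{"rx":0,"ry":0,"rz":0,"x":0,"y":0,"z":0,"gripper":115},{"rx":0,"ry":0,"rz":0,"x":0,"y":0,"z":0,"gripper":115},{"rx":0,"ry":0,"rz":0,"x":0,"y":0,"z":-3,"gripper":115},{"rx":0,"ry":0,"rz":0,"x":0,"y":0,"z":-5,"gripper":115},{"rx":0,"ry":0,"rz":0,"x":0,"y":0,"z":-5,"gripper":115},{"rx":0,"ry":0,"rz":0,"x":0,"y":0,"z":-3,"gripper":115},{"rx":0,"ry":0,"rz":11,"x":0,"y":0,"z":0,"gripper":115}]'
```

```text
time_s: 11.7
tcp_pos: [0.4063, 0.3722, 0.1962]
ee_rot: [[0.999, -0.038, 0.002], [-0.038, -0.999, 0.004], [0.002, -0.004, -1.0]]
contact_force: [0.7, -0.2, -0.8]
grip_width: 0.546
gripper_force: 0.0
```

```bash
python3 -m handwheel '[{"rx":0,"ry":0,"rz":0,"x":1.5,"y":3.5,"z":0,"gripper":115},{"rx":0,"ry":0,"rz":0,"x":1.5,"y":5.7,"z":0,"gripper":115},{"rx":0,"ry":0,"rz":0,"x":1.5,"y":5.7,"z":0,"gripper":115},{"rx":0,"ry":0,"rz":0,"x":1.5,"y":5.7,"z":0,"gripper":115},{"rx":0,"ry":0,"rz":0,"x":1.5,"y":5.7,"z":0,"gripper":115},{"rx":0,"ry":0,"rz":0,"x":1.5,"y":5.7,"z":0,"gripper":115},{"rx":0,"ry":0,"rz":0,"x":1.5,"y":5.7,"z":0,"gripper":115},{"rx":0,"ry":0,"rz":0,"x":1.5,"y":5.7,"z":0,"gripper":115},{"rx":0,"ry":0,"rz":-0.9,"x":0.3,"y":2.2,"z":4,"gripper":115},{"rx":0,"ry":0,"rz":0,"x":0,"y":0,"z":0,"gripper":115}]'
python3 - <<'E'
from h import *
im,K,W=snap("wrist"); T=manip.sense()["tcp_pos"]
for c in rects(im,(0,120,40),(13,255,140),(100,560,0,400),1500,20000):
    r=cv2.minAreaRect(c);b=cv2.boxPoints(r);P=np.array([onz(*p,.072,K,W) for p in b])
    print("off",r[0],P.mean(0)-T,P[:,:2].round(3).tolist())
E
```

```text
time_s: 12.95
tcp_pos: [0.5108, -0.0901, 0.1515]
ee_rot: [[1.0, -0.023, -0.004], [-0.023, -1.0, -0.0], [-0.004, 0.0, -1.0]]
contact_force: [-0.2, 0.9, -0.3]
grip_width: 0.549
gripper_force: 0.0
off (323.0, 201.0) [ 0.00268114 -0.001041   -0.08079234] [[0.549, -0.075], [0.548, -0.106], [0.48, -0.105], [0.481, -0.073]]
```

```bash
python3 -m handwheel '[{"rx":0,"ry":0,"rz":0,"x":0.2,"y":0,"z":3,"gripper":130},{"rx":0,"ry":0,"rz":0,"x":0,"y":0,"z":3,"gripper":130},{"rx":0,"ry":0,"rz":0,"x":0,"y":0,"z":3,"gripper":130},{"rx":0,"ry":0,"rz":0,"x":0,"y":0,"z":0.9,"gripper":130},{"rx":0,"ry":0,"rz":0,"x":0,"y":0,"z":0,"gripper":255},{"rx":0,"ry":0,"rz":0,"x":0,"y":0,"z":0,"gripper":255},{"rx":0,"ry":0,"rz":0,"x":0,"y":0,"z":0,"gripper":255},{"rx":0,"ry":0,"rz":0,"x":0,"y":0,"z":0,"gripper":255}]' 80
python3 -m handwheel '[{"rx":0,"ry":0,"rz":0,"x":0,"y":0,"z":-2,"gripper":255},{"rx":0,"ry":0,"rz":0,"x":0,"y":0,"z":-4,"gripper":255},{"rx":0,"ry":0,"rz":0,"x":0,"y":0,"z":-5,"gripper":255},{"rx":0,"ry":0,"rz":0,"x":0,"y":0,"z":-3,"gripper":255},{"rx":0,"ry":0,"rz":0,"x":0,"y":0,"z":0,"gripper":255}]'
```

```text
time_s: 14.0
tcp_pos: [0.5143, -0.0886, 0.0542]
ee_rot: [[1.0, -0.02, -0.0], [-0.02, -1.0, -0.0], [-0.0, 0.0, -1.0]]
contact_force: [-0.6, 1.5, 9.2]
grip_width: 0.354
gripper_force: 80.6
time_s: 14.62
tcp_pos: [0.5151, -0.0887, 0.1958]
ee_rot: [[1.0, -0.02, 0.003], [-0.02, -1.0, -0.0], [0.003, 0.0, -1.0]]
contact_force: [0.3, -0.3, -1.2]
grip_width: 0.358
gripper_force: 79.3
```

```bash
python3 -m handwheel '[{"rx":0,"ry":0,"rz":0,"x":-0.6,"y":-4,"z":0,"gripper":255},{"rx":0,"ry":0,"rz":0,"x":-0.6,"y":-5.5,"z":0,"gripper":255},{"rx":0,"ry":0,"rz":0,"x":-0.6,"y":-5.5,"z":0,"gripper":255},{"rx":0,"ry":0,"rz":0,"x":-0.6,"y":-5.5,"z":0,"gripper":255},{"rx":0,"ry":0,"rz":0,"x":-0.6,"y":-5.5,"z":0,"gripper":255},{"rx":0,"ry":0,"rz":0,"x":-0.6,"y":-5.5,"z":0,"gripper":255},{"rx":0,"ry":0,"rz":0,"x":-0.6,"y":-5.5,"z":0,"gripper":255},{"rx":0,"ry":0,"rz":0,"x":-0.6,"y":-5.5,"z":0,"gripper":255},{"rx":0,"ry":0,"rz":0,"x":-0.5,"y":-4.6,"z":0,"gripper":255},{"rx":0,"ry":0,"rz":-10,"x":0,"y":0,"z":0,"gripper":255},{"rx":0,"ry":0,"rz":0,"x":0,"y":0,"z":0,"gripper":255}]'
python3 - <<'E'
from h import *
im,K,W=snap("wrist","w3"); T=manip.sense()["tcp_pos"]
for p in ([0.449,.379,.006],[.405,.37,.038]): print(proj(p,K,W))
E
```

```text
time_s: 16.0
tcp_pos: [0.4698, 0.3832, 0.1924]
ee_rot: [[0.988, 0.154, -0.003], [0.154, -0.988, -0.001], [-0.003, 0.001, -1.0]]
contact_force: [0.9, -1.0, -1.7]
grip_width: 0.353
gripper_force: 79.4
[324.65601963 198.03640754]
[326.74587578 247.62202411]
```

View pics/w3.png

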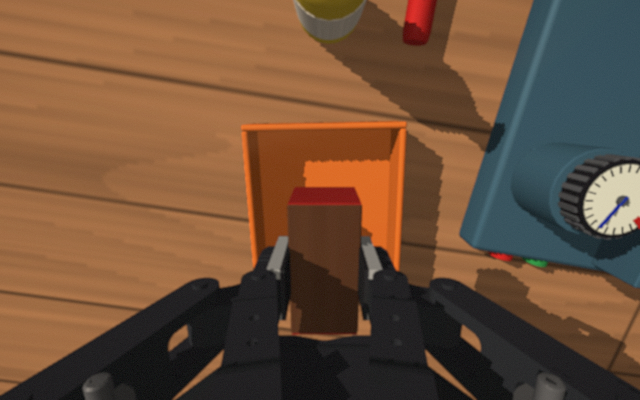

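```bash
python3 -m handwheel '[{"rx":0,"ry":0,"rz":0,"x":0,"y":0,"z":5,"gripper":255},{"rx":0,"ry":0,"rz":0,"x":0,"y":0,"z":5,"gripper":255},{"rx":0,"ry":0,"rz":0,"x":0,"y":0,"z":4.7,"gripper":255},{"rx":0,"ry":0,"rz":0,"x":0,"y":0,"z":0,"gripper":255},{"rx":0,"ry":0,"rz":0,"x":0,"y":0,"z":0,"gripper":115},{"rx":0,"ry":0,"rz":0,"x":0,"y":0,"z":0,"gripper":115},{"rx":0,"ry":0,"rz":0,"x":0,"y":0,"z":-4,"gripper":115},{"rx":0,"ry":0,"rz":0,"x":0,"y":0,"z":-5,"gripper":115},{"rx":0,"ry":0,"rz":0,"x":0,"y":0,"z":-5,"gripper":115},{"rx":0,"ry":0,"rz":0,"x":0,"y":0,"z":-3,"gripper":0},{"rx":0,"ry":0,"rz":10,"x":0,"y":0,"z":0,"gripper":0}]'
python3 - <<'E'
from h import *
im,K,W=snap("wrist","w4"); T=manip.sense()["tcp_pos"]
for c in rects(im,(0,120,40),(14,230,140),(100,560,0,400),400,20000):
    r=cv2.minAreaRect(c);b=cv2.boxPoints(r);P=np.array([onz(*p,.038,K,W) for p in b])
    print("off",cv2.contourArea(c),r[0],P.mean(0)-[.449,.379,0],P[:,:2].round(3).tolist())
E
python3 -m handwheel '[{"rx":0,"ry":0,"rz":0,"x":0,"y":4,"z":0,"gripper":0},{"rx":0,"ry":0,"rz":0,"x":0,"y":6,"z":0,"gripper":0},{"rx":0,"ry":0,"rz":0,"x":0,"y":6,"z":0,"gripper":0},{"rx":0,"ry":0,"rz":0,"x":0,"y":6,"z":0,"gripper":0},{"rx":0,"ry":0,"rz":0,"x":0,"y":6,"z":0,"gripper":0},{"rx":0,"ry":0,"rz":0,"x":0,"y":6,"z":0,"gripper":0},{"rx":0,"ry":0,"rz":0,"x":0,"y":6,"z":0,"gripper":0},{"rx":0,"ry":0,"rz":0,"x":0,"y":6,"z":0,"gripper":0},{"rx":0,"ry":0,"rz":0,"x":0,"y":6,"z":0,"gripper":0},{"rx":0,"ry":0,"rz":0,"x":0,"y":6,"z":0,"gripper":0},{"rx":0,"ry":0,"rz":0,"x":0,"y":6,"z":0,"gripper":0},{"rx":0,"ry":0,"rz":0,"x":0,"y":6,"z":0,"gripper":0}]'
python3 -m handwheel '[{"rx":0,"ry":0,"rz":0,"x":0,"y":1.5,"z":0,"gripper":0},{"rx":0,"ry":0,"rz":0,"x":0,"y":0,"z":0,"gripper":0}]'
python3 - <<'E'
from h import *
im,K,W=snap("wrist","w5")
for c in rects(im,(8,60,110),(22,200,255),(0,640,0,400),800,8000):
    r=cv2.minAreaRect(c);b=cv2.boxPoints(r);print("pale",cv2.contourArea(c),np.round(r[0]),np.round(r[1]),onz(*r[0],.036,K,W).round(4))
E
```

```text
time_s: 17.42
tcp_pos: [0.4714, 0.3841, 0.2209]
ee_rot: [[1.0, -0.023, 0.003], [-0.023, -1.0, 0.004], [0.003, -0.004, -1.0]]
contact_force: [-0.1, -0.4, -1.7]
grip_width: 0.944
gripper_force: 0.0
off 726.5 (310.5084228515625, 321.4312438964844) [-0.15187333  0.02685823  0.038     ] [[0.301, 0.51], [0.302, 0.302], [0.293, 0.301], [0.293, 0.511]]
off 550.5 (367.65777587890625, 285.4073486328125) [-0.10425635 -0.04218384  0.038     ] [[0.342, 0.386], [0.359, 0.289], [0.348, 0.287], [0.331, 0.385]]
off 1232.5 (509.072998046875, 274.1916198730469) [-0.09347262 -0.20704352  0.038     ] [[0.347, 0.236], [0.391, 0.233], [0.364, 0.109], [0.32, 0.109]]
off 2763.0 (181.1358642578125, 207.7432403564453) [-0.00473767  0.16428667  0.038     ] [[0.471, 0.628], [0.47, 0.451], [0.417, 0.454], [0.418, 0.639]]
off 15349.0 (330.2659606933594, 204.14085388183594) [-0.00926394 -0.00033664  0.038     ] [[0.511, 0.463], [0.536, 0.323], [0.372, 0.285], [0.34, 0.443]]
off 4809.0 (444.26519775390625, 183.3228759765625) [ 0.01170515 -0.12395915  0.038     ] [[0.536, 0.317], [0.546, 0.227], [0.387, 0.188], [0.37
[... 326 characters left out ...]
 0.2177]
ee_rot: [[1.0, -0.017, 0.0], [-0.017, -1.0, -0.001], [0.0, 0.001, -1.0]]
contact_force: [1.8, 0.3, 0.4]
grip_width: 1.0
gripper_force: 0.0
time_s: 19.23
tcp_pos: [0.4561, -0.3319, 0.217]
ee_rot: [[1.0, -0.019, -0.001], [-0.019, -1.0, -0.0], [-0.001, 0.0, -1.0]]
contact_force: [0.7, 0.9, 1.1]
grip_width: 0.999
gripper_force: 0.0
pale 1113.5 [512. 382.] [33. 51.] [ 0.1853 -0.5689  0.036 ]
pale 1068.0 [138. 382.] [33. 47.] [ 0.1947 -0.0854  0.036 ]
pale 2980.5 [331. 224.] [91. 34.] [ 0.4064 -0.3382  0.036 ]
pale 3044.5 [319. 135.] [99. 33.] [ 0.5037 -0.3277  0.036 ]
pale 3546.0 [325.  78.] [ 36. 104.] [ 0.5582 -0.3346  0.036 ]
pale 2357.5 [64. 59.] [127.  32.] [ 0.5808 -0.0829  0.036 ]
```

View pics/w5.png

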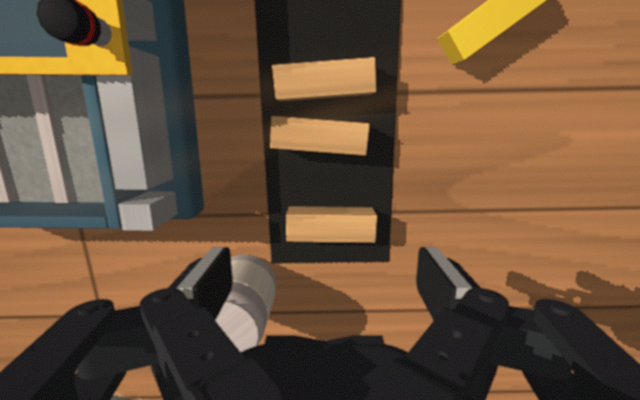

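Blank3, which was at x≈0.60, has been knocked towards the middle one. The blanks now lie at (331,224), (319,135) and (325,78) in w5. I'll work out their headings and the wrist joint's room to turn.

```bash
python3 - <<'E'
from h import *
im,K,W=load("w5"); print(manip.sense()["joint_pos"].round(2), W[:3,3])
for c in rects(im,(8,60,110),(22,200,255),(240,420,40,260),800,8000):
    b=cv2.boxPoints(cv2.minAreaRect(c));P=np.array([onz(*p,.036,K,W)[:2] for p in b])
    e=[P[1]-P[0],P[2]-P[1]]; e=max(e,key=np.linalg.norm); e=e*np.sign(e[1])
    print(P.mean(0).round(4),np.linalg.norm(P[1]-P[0]),np.linalg.norm(P[2]-P[1]),"yaw of long axis",np.degrees(np.arctan2(e[1],e[0])))
s,k,w=snap("scene","s3")
cv2.imwrite("pics/s3c.png",cv2.resize(s[160:260,200:500],None,fx=2.6,fy=2.6,interpolation=3))
for c in rects(s,(8,50,110),(22,180,255),(200,275,165,245),80,2000,2):
    r=cv2.minAreaRect(c);print("scene pale",r)
    for c2 in rects(im,(8,60,110),(22,200,255),(240,420,40,260),800,8000):
        print(cross(ray(*r[0],k,w),ray(*cv2.minAreaRect(c2)[0],K,W)).round(3))
E
```

```text
[ 0.44  0.44  0.11  1.78 -0.06  0.92 -1.01] [ 0.52193304 -0.33356681  0.35935188]
[ 0.4061 -0.3382] 0.04050502901213599 0.09939501432554305 yaw of long axis 88.06980185076574
[ 0.5034 -0.3279] 0.03295029043111906 0.09998934071187177 yaw of long axis 84.66920362041554
[ 0.558  -0.3345] 0.10021300513358672 0.03299715595842682 yaw of long axis 92.79501899112009
[ 0.4767 -0.4168] 0.02759342652061937 0.22843972875180554 yaw of long axis 3.450882554487905
scene pale ((266.689697265625, 232.22415161132812), (16.858234405517578, 19.76482391357422), 4.763641834259033)
[ 0.194 -0.338 -0.546]
[ 0.483 -0.292 -0.167]
[ 0.559 -0.288 -0.063]
[ 0.485 -0.351 -0.11 ]
scene pale ((269.5, 208.5), (9.0, 11.0), 90.0)
[ 0.284 -0.314 -0.273]
[ 0.488 -0.283 -0.025]
[ 0.546 -0.28   0.049]
[ 0.498 -0.321  0.037]
scene pale ((239.5, 211.5), (27.0, 37.0), 90.0)
[ 0.336 -0.365 -0.203]
[ 0.503 -0.333 -0.014]
[ 0.555 -0.329  0.046]
[ 0.48  -0.389 -0.034]
scene pale ((244.44998168945312, 183.64999389648438), (31.215476989746094, 13.038405418395996), 4.398705005645752)
[ 0.397 -0.338  0.01 ]
[ 0.505 -0.318  0.125]
[ 0.539 -0.315  0.163]
[ 0.498 -0.348  0.132]
scene pale ((233.5, 205.5), (79.0, 65.0), 90.0)
[ 0.366 -0.369 -0.126]
[ 0.508 -0.34   0.027]
[ 0.554 -0.336  0.077]
[ 0.483 -0.394 -0.004]
```

View pics/s3c.png

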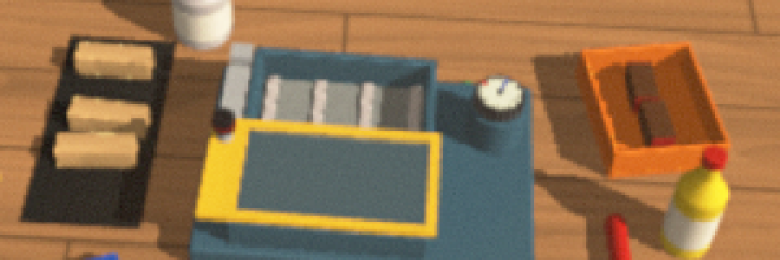

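In s3c both offcuts lie in the orange box and the bay is empty. I'll turn the tool over the near blank and check the alignment.

```bash
python3 -m handwheel '[{"rx":0,"ry":0,"rz":-9.9,"x":-2.7,"y":0.2,"z":2,"gripper":110},{"rx":0,"ry":0,"rz":-9.9,"x":-2.7,"y":-0.2,"z":2,"gripper":110},{"rx":0,"ry":0,"rz":-9.9,"x":0,"y":0,"z":2,"gripper":110},{"rx":0,"ry":0,"rz":-9.9,"x":0,"y":0,"z":0,"gripper":110},{"rx":0,"ry":0,"rz":-9.9,"x":0,"y":0,"z":0,"gripper":110},{"rx":0,"ry":0,"rz":-9.9,"x":0,"y":0,"z":0,"gripper":110},{"rx":0,"ry":0,"rz":-9.9,"x":0,"y":0,"z":0,"gripper":110},{"rx":0,"ry":0,"rz":-9.9,"x":0,"y":0,"z":0,"gripper":110},{"rx":0,"ry":0,"rz":-9.9,"x":0,"y":0,"z":0,"gripper":110},{"rx":0,"ry":0,"rz":0,"x":0,"y":0,"z":0,"gripper":110},{"rx":0,"ry":0,"rz":0,"x":0,"y":0,"z":0,"gripper":110}]' 80
cat > blank.py <<'E'
from h import *
import sys
ref=np.array(eval(sys.argv[1])); s=manip.sense(); im,K,W=snap("wrist"); R=np.array(s["ee_rot"])
for c in rects(im,(8,70,120),(22,200,255),(30,620,0,330),1500,30000):
    h=cv2.convexHull(c); b=cv2.boxPoints(cv2.minAreaRect(c));P=np.array([onz(*p,.036,K,W)[:2] for p in b])
    if np.linalg.norm(P.mean(0)-ref)>.04: continue
    L=[P[1]-P[0],P[2]-P[1]];l=[np.linalg.norm(e) for e in L]; e=L[int(np.argmax(l))]; e=e*np.sign(e[1])
    d=np.append(P.mean(0)-s["tcp_pos"][:2],0)
    print(P.mean(0).round(4),"size",np.round(l,4),"yaw",np.degrees(np.arctan2(e[1],e[0])).round(1),"tool yaw",np.degrees(np.arctan2(R[1,0],R[0,0])).round(1),"shift tool cm",(R.T@d*100).round(2))
E
python3 blank.py '[.402,-.338]'
```

```text
time_s: 20.7
tcp_pos: [0.4025, -0.3344, 0.1569]
ee_rot: [[0.038, 0.999, -0.001], [0.999, -0.038, -0.0], [-0.0, -0.001, -1.0]]
contact_force: [0.1, -0.2, 0.6]
grip_width: 0.568
gripper_force: 0.0
[ 0.4016 -0.3377] size [0.031  0.1019] yaw 88.7 tool yaw 87.8 shift tool cm [-0.32 -0.08  0.  ]
```

Aligned. I'll shift −3 mm along the blank, go down to TCP 0.016 and grip.

```bash
python3 -m handwheel '[{"rx":0,"ry":0,"rz":-0.9,"x":-0.3,"y":-0.1,"z":5,"gripper":110},{"rx":0,"ry":0,"rz":0,"x":0,"y":0,"z":5,"gripper":110},{"rx":0,"ry":0,"rz":0,"x":0,"y":0,"z":3,"gripper":110},{"rx":0,"ry":0,"rz":0,"x":0,"y":0,"z":1,"gripper":110},{"rx":0,"ry":0,"rz":0,"x":0,"y":0,"z":0,"gripper":255},{"rx":0,"ry":0,"rz":0,"x":0,"y":0,"z":0,"gripper":255},{"rx":0,"ry":0,"rz":0,"x":0,"y":0,"z":0,"gripper":255},{"rx":0,"ry":0,"rz":0,"x":0,"y":0,"z":0,"gripper":255}]' 80
python3 -m handwheel '[{"rx":0,"ry":0,"rz":0,"x":0,"y":0,"z":-3,"gripper":255},{"rx":0,"ry":0,"rz":0,"x":0,"y":0,"z":-5,"gripper":255},{"rx":0,"ry":0,"rz":0,"x":0,"y":0,"z":-5,"gripper":255},{"rx":0,"ry":0,"rz":0,"x":0,"y":0,"z":-5,"gripper":255},{"rx":0,"ry":0,"rz":0,"x":0,"y":0,"z":-2,"gripper":255}]'
```

```text
time_s: 21.75
tcp_pos: [0.4011, -0.3383, 0.0172]
ee_rot: [[0.02, 1.0, -0.001], [1.0, -0.02, -0.001], [-0.001, -0.001, -1.0]]
contact_force: [0.2, -0.3, -0.4]
grip_width: 0.36
gripper_force: 79.1
time_s: 22.38
tcp_pos: [0.4018, -0.3386, 0.2198]
ee_rot: [[0.02, 1.0, 0.002], [1.0, -0.02, -0.003], [-0.003, 0.002, -1.0]]
contact_force: [-0.4, 0.4, -0.6]
grip_width: 0.355
gripper_force: 79.3
```

```bash
python3 -m handwheel '[{"rx":0,"ry":0,"rz":0,"x":4,"y":1,"z":0,"gripper":255},{"rx":0,"ry":0,"rz":0,"x":5.6,"y":1.4,"z":0,"gripper":255},{"rx":0,"ry":0,"rz":0,"x":5.6,"y":1.5,"z":0,"gripper":255},{"rx":0,"ry":0,"rz":0,"x":5.6,"y":1.5,"z":0,"gripper":255},{"rx":0,"ry":0,"rz":0,"x":5.6,"y":1.5,"z":0,"gripper":255},{"rx":0,"ry":0,"rz":0,"x":5.6,"y":1.5,"z":0,"gripper":255},{"rx":0,"ry":0,"rz":0,"x":5.6,"y":1.4,"z":0,"gripper":255},{"rx":0,"ry":0,"rz":0,"x":0.2,"y":0,"z":0,"gripper":255}]'
python3 -m handwheel '[{"rx":0,"ry":0,"rz":10,"x":0,"y":0,"z":0,"gripper":255},{"rx":0,"ry":0,"rz":10,"x":0,"y":0,"z":0,"gripper":255},{"rx":0,"ry":0,"rz":10,"x":0,"y":0,"z":0,"gripper":255},{"rx":0,"ry":0,"rz":10,"x":0,"y":0,"z":0,"gripper":255},{"rx":0,"ry":0,"rz":10,"x":0,"y":0,"z":0,"gripper":255},{"rx":0,"ry":0,"rz":10,"x":0,"y":0,"z":0,"gripper":255},{"rx":0,"ry":0,"rz":10,"x":0,"y":0,"z":0,"gripper":255},{"rx":0,"ry":0,"rz":10,"x":0,"y":0,"z":0,"gripper":255},{"rx":0,"ry":0,"rz":10.2,"x":0,"y":0,"z":0,"gripper":255},{"rx":0,"ry":0,"rz":0,"x":0,"y":0,"z":0,"gripper":255}]'
python3 - <<'E'
from h import *
snap("wrist","w6")
E
```

```text
time_s: 23.38
tcp_pos: [0.507, 0.0424, 0.2167]
ee_rot: [[0.014, 1.0, -0.0], [1.0, -0.014, 0.002], [0.001, -0.001, -1.0]]
contact_force: [-0.8, -0.7, -0.7]
grip_width: 0.351
gripper_force: 79.3
time_s: 24.62
tcp_pos: [0.5064, 0.0376, 0.2167]
ee_rot: [[1.0, -0.023, -0.001], [-0.023, -1.0, -0.0], [-0.001, 0.001, -1.0]]
contact_force: [-0.5, -0.2, -1.0]
grip_width: 0.356
gripper_force: 79.2
```

View pics/w6.png

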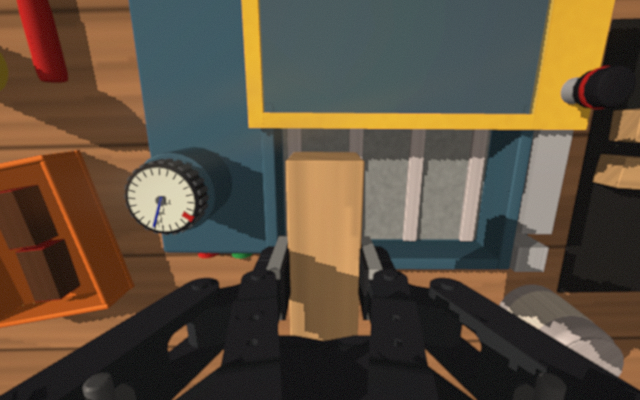

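```bash
python3 - <<'E'
from h import *
im,K,W=load("w6")
g=cv2.cvtColor(im,cv2.COLOR_BGR2HSV)
row=im[185,365:520].astype(int); print([ (365+i,row[i].tolist()) for i in range(30,120,4)])
for u,v in((413,185),(473,185)): print(onz(u,v,.046,K,W).round(4))
o=np.array([.5063,-.0249,0]);R=cv2.Rodrigues(np.array([0,0,np.radians(-1.3)]))[0]
for y in(-.093,-.031,.031): print(y,proj(o+R@[0.02,y,.046],K,W).round(1))
print("bay front inner edge",proj(o+R@[-.065,-.05,.088],K,W).round(1),"right inner",proj(o+R@[0,-.106,.088],K,W).round(1),"open guard front",proj(o+R@[-.075+.132,0,.098],K,W).round(1))
# gauge
c=im[150:245,115:215]; cv2.imwrite("pics/g6.png",cv2.resize(c,None,fx=6,fy=6,interpolation=3))
E
```

```text
[(395, [123, 132, 136]), (399, [124, 133, 138]), (403, [118, 128, 133]), (407, [162, 173, 191]), (411, [166, 175, 196]), (415, [158, 169, 188]), (419, [158, 170, 186]), (423, [78, 83, 86]), (427, [123, 132, 137]), (431, [122, 132, 134]), (435, [122, 132, 137]), (439, [126, 136, 139]), (443, [127, 135, 139]), (447, [121, 131, 134]), (451, [124, 132, 136]), (455, [117, 126, 129]), (459, [118, 125, 130]), (463, [121, 131, 134]), (467, [171, 182, 202]), (471, [164, 174, 193]), (475, [158, 169, 187]), (479, [158, 169, 186]), (483, [98, 97, 85])]
[ 0.5015 -0.0548  0.046 ]
[ 0.5001 -0.117   0.046 ]
-0.093 [476.8 161.8]
-0.031 [415.8 161.8]
0.031 [354.8 161.8]
bay front inner edge [441.3 256.6] right inner [510.5 190.5] open guard front [399.7 125.9]
```

The strips come out within 1 mm of my prediction, so I'll lower the blank into the left channel.

```bash
python3 -m handwheel '[{"rx":0,"ry":0,"rz":0,"x":0,"y":0,"z":4,"gripper":255},{"rx":0,"ry":0,"rz":0,"x":0,"y":0,"z":4,"gripper":255},{"rx":0,"ry":0,"rz":0,"x":0,"y":0,"z":4,"gripper":255},{"rx":0,"ry":0,"rz":0,"x":0,"y":0,"z":3,"gripper":255},{"rx":0,"ry":0,"rz":0,"x":0,"y":0,"z":1.2,"gripper":255},{"rx":0,"ry":0,"rz":0,"x":0,"y":0,"z":0,"gripper":255}]'
python3 -m handwheel '[{"rx":0,"ry":0,"rz":0,"x":0,"y":0,"z":0,"gripper":120},{"rx":0,"ry":0,"rz":0,"x":0,"y":0,"z":0,"gripper":120},{"rx":0,"ry":0,"rz":0,"x":0,"y":0,"z":0,"gripper":120},{"rx":0,"ry":0,"rz":0,"x":0,"y":0,"z":-3,"gripper":120},{"rx":0,"ry":0,"rz":0,"x":0,"y":0,"z":-5,"gripper":120},{"rx":0,"ry":0,"rz":0,"x":0,"y":0,"z":-5,"gripper":120},{"rx":0,"ry":0,"rz":0,"x":0,"y":0,"z":-3,"gripper":120},{"rx":0,"ry":0,"rz":0,"x":0,"y":0,"z":0,"gripper":120}]'
```

```text
time_s: 25.42
tcp_pos: [0.5064, 0.0378, 0.0545]
ee_rot: [[1.0, -0.021, -0.002], [-0.021, -1.0, -0.0], [-0.002, 0.0, -1.0]]
contact_force: [0.1, -0.2, -0.2]
grip_width: 0.355
gripper_force: 81.9
time_s: 26.42
tcp_pos: [0.5076, 0.0381, 0.2168]
ee_rot: [[1.0, -0.023, 0.003], [-0.023, -1.0, 0.0], [0.003, -0.0, -1.0]]
contact_force: [-0.5, -0.1, 0.2]
grip_width: 0.528
gripper_force: 0.0
```

View pics/g6.png

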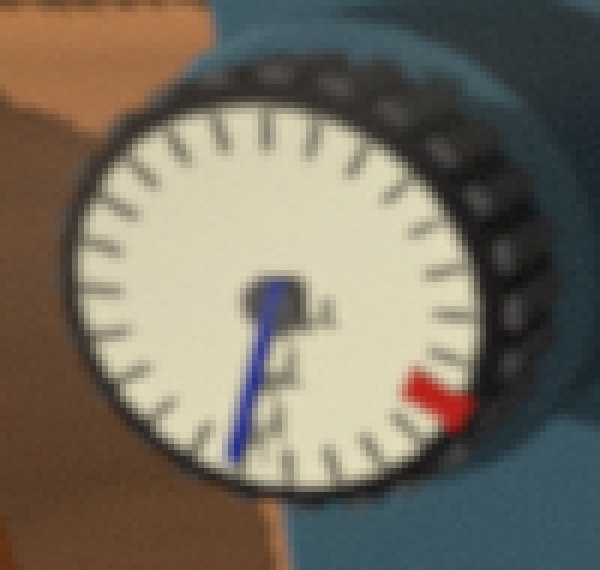

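The gauge crop g6 shows the blue tip at about (233,460)/6 and the red mark at (438,400)/6. It can wait. Now the middle blank.

```bash
python3 -m handwheel '[{"rx":0,"ry":0,"rz":0,"x":0,"y":4,"z":0,"gripper":120},{"rx":0,"ry":0,"rz":0,"x":0.1,"y":5.6,"z":0,"gripper":120},{"rx":0,"ry":0,"rz":0,"x":0.1,"y":5.6,"z":0,"gripper":120},{"rx":0,"ry":0,"rz":0,"x":0.1,"y":5.6,"z":0,"gripper":120},{"rx":0,"ry":0,"rz":0,"x":0.1,"y":5.6,"z":0,"gripper":120},{"rx":0,"ry":0,"rz":0,"x":0,"y":5.6,"z":0,"gripper":120},{"rx":0,"ry":0,"rz":0,"x":0,"y":5.4,"z":0,"gripper":120}]'
python3 -m handwheel '[{"rx":0,"ry":0,"rz":-9.5,"x":0,"y":0,"z":2,"gripper":132},{"rx":0,"ry":0,"rz":-9.5,"x":0,"y":0,"z":2,"gripper":132},{"rx":0,"ry":0,"rz":-9.5,"x":0,"y":0,"z":2,"gripper":132},{"rx":0,"ry":0,"rz":-9.5,"x":0,"y":0,"z":0,"gripper":132},{"rx":0,"ry":0,"rz":-9.5,"x":0,"y":0,"z":0,"gripper":132},{"rx":0,"ry":0,"rz":-9.5,"x":0,"y":0,"z":0,"gripper":132},{"rx":0,"ry":0,"rz":-9.5,"x":0,"y":0,"z":0,"gripper":132},{"rx":0,"ry":0,"rz":-9.5,"x":0,"y":0,"z":0,"gripper":132},{"rx":0,"ry":0,"rz":-9.5,"x":0,"y":0,"z":0,"gripper":132},{"rx":0,"ry":0,"rz":0,"x":0,"y":0,"z":0,"gripper":132},{"rx":0,"ry":0,"rz":0,"x":0,"y":0,"z":0,"gripper":132}]'
python3 blank.py '[.53,-.33]'
```

```text
time_s: 27.3
tcp_pos: [0.5013, -0.3377, 0.2137]
ee_rot: [[1.0, -0.023, -0.002], [-0.023, -1.0, 0.0], [-0.002, -0.0, -1.0]]
contact_force: [1.1, 0.9, 0.2]
grip_width: 0.53
gripper_force: 0.0
time_s: 28.68
tcp_pos: [0.5017, -0.3359, 0.1541]
ee_rot: [[0.105, 0.994, -0.002], [0.994, -0.105, 0.0], [0.0, -0.002, -1.0]]
contact_force: [0.1, -0.4, 0.7]
grip_width: 0.483
gripper_force: 0.0
[ 0.5035 -0.3275] size [0.0317 0.1019] yaw 86.4 tool yaw 84.0 shift tool cm [ 0.86  0.09 -0.  ]
[ 0.5585 -0.3335] size [0.0344 0.1022] yaw 95.6 tool yaw 84.0 shift tool cm [ 0.84  5.63 -0.01]
```

```bash
python3 -m handwheel '[{"rx":0,"ry":0,"rz":-1.3,"x":0,"y":0.05,"z":5,"gripper":132},{"rx":0,"ry":0,"rz":0,"x":0,"y":0,"z":5,"gripper":132},{"rx":0,"ry":0,"rz":0,"x":0,"y":0,"z":2.8,"gripper":132},{"rx":0,"ry":0,"rz":0,"x":0,"y":0,"z":1,"gripper":132},{"rx":0,"ry":0,"rz":0,"x":0,"y":0,"z":0,"gripper":255},{"rx":0,"ry":0,"rz":0,"x":0,"y":0,"z":0,"gripper":255},{"rx":0,"ry":0,"rz":0,"x":0,"y":0,"z":0,"gripper":255},{"rx":0,"ry":0,"rz":0,"x":0,"y":0,"z":0,"gripper":255}]' 80
python3 -m handwheel '[{"rx":0,"ry":0,"rz":0,"x":0,"y":0,"z":-3,"gripper":255},{"rx":0,"ry":0,"rz":0,"x":0,"y":0,"z":-5,"gripper":255},{"rx":0,"ry":0,"rz":0,"x":0,"y":0,"z":-5,"gripper":255},{"rx":0,"ry":0,"rz":0,"x":0,"y":0,"z":-5,"gripper":255},{"rx":0,"ry":0,"rz":0,"x":0,"y":0,"z":-2,"gripper":255}]'
```

```text
time_s: 29.72
tcp_pos: [0.5024, -0.3363, 0.0172]
ee_rot: [[0.079, 0.997, -0.0], [0.997, -0.079, -0.001], [-0.001, -0.0, -1.0]]
contact_force: [-0.2, -0.2, 0.2]
grip_width: 0.356
gripper_force: 81.3
time_s: 30.35
tcp_pos: [0.5032, -0.3365, 0.22]
ee_rot: [[0.079, 0.997, 0.002], [0.997, -0.079, -0.002], [-0.002, 0.002, -1.0]]
contact_force: [-0.4, 0.4, -1.2]
grip_width: 0.357
gripper_force: 81.4
```

```bash
python3 -m handwheel '[{"rx":0,"ry":0,"rz":0,"x":4,"y":-0.5,"z":0,"gripper":255},{"rx":0,"ry":0,"rz":0,"x":5.5,"y":-0.5,"z":0,"gripper":255},{"rx":0,"ry":0,"rz":0,"x":5.5,"y":-0.5,"z":0,"gripper":255},{"rx":0,"ry":0,"rz":0,"x":5.5,"y":-0.5,"z":0,"gripper":255},{"rx":0,"ry":0,"rz":0,"x":5.5,"y":-0.5,"z":0,"gripper":255},{"rx":0,"ry":0,"rz":0,"x":5.1,"y":-0.5,"z":0,"gripper":255}]'
python3 -m handwheel '[{"rx":0,"ry":0,"rz":9.6,"x":0,"y":0,"z":0,"gripper":255},{"rx":0,"ry":0,"rz":9.6,"x":0,"y":0,"z":0,"gripper":255},{"rx":0,"ry":0,"rz":9.6,"x":0,"y":0,"z":0,"gripper":255},{"rx":0,"ry":0,"rz":9.6,"x":0,"y":0,"z":0,"gripper":255},{"rx":0,"ry":0,"rz":9.6,"x":0,"y":0,"z":0,"gripper":255},{"rx":0,"ry":0,"rz":9.6,"x":0,"y":0,"z":0,"gripper":255},{"rx":0,"ry":0,"rz":9.6,"x":0,"y":0,"z":0,"gripper":255},{"rx":0,"ry":0,"rz":9.6,"x":0,"y":0,"z":0,"gripper":255},{"rx":0,"ry":0,"rz":10,"x":0,"y":0,"z":0,"gripper":255},{"rx":0,"ry":0,"rz":0,"x":0,"y":0,"z":0,"gripper":255},{"rx":0,"ry":0,"rz":0,"x":0,"y":0,"z":0,"gripper":255}]'
```

```text
time_s: 31.1
tcp_pos: [0.4968, -0.0218, 0.217]
ee_rot: [[0.079, 0.997, -0.0], [0.997, -0.079, -0.0], [-0.0, -0.0, -1.0]]
contact_force: [0.6, -0.2, -0.2]
grip_width: 0.355
gripper_force: 81.4
time_s: 32.48
tcp_pos: [0.497, -0.0236, 0.2166]
ee_rot: [[1.0, -0.019, -0.001], [-0.019, -1.0, -0.0], [-0.001, 0.0, -1.0]]
contact_force: [-1.2, 0.2, -1.3]
grip_width: 0.352
gripper_force: 81.4
```

```bash
python3 -m handwheel '[{"rx":0,"ry":0,"rz":0,"x":0.1,"y":0,"z":4,"gripper":255},{"rx":0,"ry":0,"rz":0,"x":0,"y":0,"z":4,"gripper":255},{"rx":0,"ry":0,"rz":0,"x":0,"y":0,"z":4,"gripper":255},{"rx":0,"ry":0,"rz":0,"x":0,"y":0,"z":3,"gripper":255},{"rx":0,"ry":0,"rz":0,"x":0,"y":0,"z":1.2,"gripper":255},{"rx":0,"ry":0,"rz":0,"x":0,"y":0,"z":0,"gripper":255}]'
python3 -m handwheel '[{"rx":0,"ry":0,"rz":0,"x":0,"y":0,"z":0,"gripper":125},{"rx":0,"ry":0,"rz":0,"x":0,"y":0,"z":0,"gripper":125},{"rx":0,"ry":0,"rz":0,"x":0,"y":0,"z":0,"gripper":125},{"rx":0,"ry":0,"rz":0,"x":0,"y":0,"z":-3,"gripper":125},{"rx":0,"ry":0,"rz":0,"x":0,"y":0,"z":-5,"gripper":125},{"rx":0,"ry":0,"rz":0,"x":0,"y":0,"z":-5,"gripper":125},{"rx":0,"ry":0,"rz":0,"x":0,"y":0,"z":-3,"gripper":125}]'
python3 -m handwheel '[{"rx":0,"ry":0,"rz":0,"x":1,"y":4,"z":0,"gripper":115},{"rx":0,"ry":0,"rz":0,"x":1.2,"y":5.5,"z":0,"gripper":115},{"rx":0,"ry":0,"rz":0,"x":1.2,"y":5.5,"z":0,"gripper":115},{"rx":0,"ry":0,"rz":0,"x":1.2,"y":5.5,"z":0,"gripper":115},{"rx":0,"ry":0,"rz":0,"x":1.2,"y":5.5,"z":0,"gripper":115},{"rx":0,"ry":0,"rz":0,"x":1.0,"y":5.0,"z":0,"gripper":115}]'
python3 -m handwheel '[{"rx":0,"ry":0,"rz":-10.5,"x":0,"y":0,"z":0,"gripper":115},{"rx":0,"ry":0,"rz":-10.5,"x":0,"y":0,"z":0,"gripper":115},{"rx":0,"ry":0,"rz":-10.5,"x":0,"y":0,"z":2,"gripper":115},{"rx":0,"ry":0,"rz":-10.5,"x":0,"y":0,"z":2,"gripper":115},{"rx":0,"ry":0,"rz":-10.5,"x":0,"y":0,"z":2,"gripper":115},{"rx":0,"ry":0,"rz":-10.5,"x":0,"y":0,"z":0,"gripper":115},{"rx":0,"ry":0,"rz":-10.5,"x":0,"y":0,"z":0,"gripper":115},{"rx":0,"ry":0,"rz":-10.5,"x":0,"y":0,"z":0,"gripper":115},{"rx":0,"ry":0,"rz":-10.5,"x":0,"y":0,"z":0,"gripper":115},{"rx":0,"ry":0,"rz":0,"x":0,"y":0,"z":0,"gripper":115},{"rx":0,"ry":0,"rz":0,"x":0,"y":0,"z":0,"gripper":115}]'
python3 blank.py '[.558,-.333]'
```

```text
time_s: 33.22
tcp_pos: [0.4978, -0.0237, 0.0545]
ee_rot: [[1.0, -0.022, -0.002], [-0.022, -1.0, -0.0], [-0.002, 0.0, -1.0]]
contact_force: [0.5, -0.1, 0.2]
grip_width: 0.356
gripper_force: 81.5
time_s: 34.1
tcp_pos: [0.4985, -0.0237, 0.2172]
ee_rot: [[1.0, -0.023, 0.002], [-0.023, -1.0, -0.0], [0.002, 0.0, -1.0]]
contact_force: [0.4, -0.7, -0.8]
grip_width: 0.509
gripper_force: 0.0
time_s: 34.85
tcp_pos: [0.5589, -0.3372, 0.2148]
ee_rot: [[1.0, -0.023, -0.001], [-0.023, -1.0, -0.0], [-0.001, 0.0, -1.0]]
contact_force: [0.3, 0.5, -0.1]
grip_width: 0.546
gripper_force: 0.0
time_s: 36.22
tcp_pos: [0.5587, -0.3353, 0.1546]
ee_rot: [[-0.051, 0.999, -0.001], [0.999, 0.051, -0.0], [-0.0, -0.001, -1.0]]
contact_force: [0.1, -0.1, 0.0]
grip_width: 0.548
gripper_force: 0.0
[ 0.5578 -0.3335] size [0.0323 0.1019] yaw 93.8 tool yaw 92.9 shift tool cm [ 0.18 -0.08  0.  ]
```

```bash
python3 -m handwheel '[{"rx":0,"ry":0,"rz":-0.5,"x":0.2,"y":-0.05,"z":5,"gripper":115},{"rx":0,"ry":0,"rz":0,"x":0,"y":0,"z":5,"gripper":115},{"rx":0,"ry":0,"rz":0,"x":0,"y":0,"z":2.8,"gripper":115},{"rx":0,"ry":0,"rz":0,"x":0,"y":0,"z":1,"gripper":115},{"rx":0,"ry":0,"rz":0,"x":0,"y":0,"z":0,"gripper":255},{"rx":0,"ry":0,"rz":0,"x":0,"y":0,"z":0,"gripper":255},{"rx":0,"ry":0,"rz":0,"x":0,"y":0,"z":0,"gripper":255},{"rx":0,"ry":0,"rz":0,"x":0,"y":0,"z":0,"gripper":255}]' 80
python3 -m handwheel '[{"rx":0,"ry":0,"rz":0,"x":0,"y":0,"z":-3,"gripper":255},{"rx":0,"ry":0,"rz":0,"x":0,"y":0,"z":-5,"gripper":255},{"rx":0,"ry":0,"rz":0,"x":0,"y":0,"z":-5,"gripper":255},{"rx":0,"ry":0,"rz":0,"x":0,"y":0,"z":-5,"gripper":255},{"rx":0,"ry":0,"rz":0,"x":0,"y":0,"z":-2,"gripper":255}]'
```

```text
time_s: 37.28
tcp_pos: [0.5583, -0.3335, 0.0171]
ee_rot: [[-0.064, 0.998, -0.0], [0.998, 0.064, -0.001], [-0.001, -0.001, -1.0]]
contact_force: [-0.3, 0.2, 0.4]
grip_width: 0.351
gripper_force: 81.5
time_s: 37.9
tcp_pos: [0.559, -0.3335, 0.2198]
ee_rot: [[-0.064, 0.998, 0.002], [0.998, 0.064, -0.002], [-0.002, 0.002, -1.0]]
contact_force: [0.5, 0.5, -0.5]
grip_width: 0.351
gripper_force: 81.6
```

```bash
python3 -m handwheel '[{"rx":0,"ry":0,"rz":0,"x":4,"y":-0.8,"z":0,"gripper":255},{"rx":0,"ry":0,"rz":0,"x":5,"y":-0.8,"z":0,"gripper":255},{"rx":0,"ry":0,"rz":0,"x":5,"y":-0.8,"z":0,"gripper":255},{"rx":0,"ry":0,"rz":0,"x":5,"y":-0.8,"z":0,"gripper":255},{"rx":0,"ry":0,"rz":0,"x":5,"y":-0.7,"z":0,"gripper":255},{"rx":0,"ry":0,"rz":0,"x":1,"y":0,"z":0,"gripper":255}]'
python3 -m handwheel '[{"rx":0,"ry":0,"rz":10.5,"x":0,"y":0,"z":0,"gripper":255},{"rx":0,"ry":0,"rz":10.5,"x":0,"y":0,"z":0,"gripper":255},{"rx":0,"ry":0,"rz":10.5,"x":0,"y":0,"z":0,"gripper":255},{"rx":0,"ry":0,"rz":10.5,"x":0,"y":0,"z":0,"gripper":255},{"rx":0,"ry":0,"rz":10.5,"x":0,"y":0,"z":0,"gripper":255},{"rx":0,"ry":0,"rz":10.5,"x":0,"y":0,"z":0,"gripper":255},{"rx":0,"ry":0,"rz":10.5,"x":0,"y":0,"z":0,"gripper":255},{"rx":0,"ry":0,"rz":10.5,"x":0,"y":0,"z":0,"gripper":255},{"rx":0,"ry":0,"rz":10.5,"x":0,"y":0,"z":0,"gripper":255},{"rx":0,"ry":0,"rz":0.4,"x":0,"y":0,"z":0,"gripper":255},{"rx":0,"ry":0,"rz":0,"x":0,"y":0,"z":0,"gripper":255}]'
```

```text
time_s: 38.65
tcp_pos: [0.5026, -0.0833, 0.2166]
ee_rot: [[-0.068, 0.998, -0.002], [0.998, 0.068, 0.0], [0.0, -0.002, -1.0]]
contact_force: [-0.2, -0.7, -0.4]
grip_width: 0.359
gripper_force: 81.7
time_s: 40.02
tcp_pos: [0.5033, -0.0865, 0.2164]
ee_rot: [[1.0, -0.017, -0.002], [-0.017, -1.0, -0.0], [-0.002, 0.0, -1.0]]
contact_force: [-0.3, -0.1, -0.7]
grip_width: 0.355
gripper_force: 81.7
```

```bash
python3 -m handwheel '[{"rx":0,"ry":0,"rz":0,"x":0.2,"y":0,"z":4,"gripper":255},{"rx":0,"ry":0,"rz":0,"x":0,"y":0,"z":4,"gripper":255},{"rx":0,"ry":0,"rz":0,"x":0,"y":0,"z":4,"gripper":255},{"rx":0,"ry":0,"rz":0,"x":0,"y":0,"z":3,"gripper":255},{"rx":0,"ry":0,"rz":0,"x":0,"y":0,"z":1.2,"gripper":255},{"rx":0,"ry":0,"rz":0,"x":0,"y":0,"z":0,"gripper":255}]'
python3 -m handwheel '[{"rx":0,"ry":0,"rz":0,"x":0,"y":0,"z":0,"gripper":125},{"rx":0,"ry":0,"rz":0,"x":0,"y":0,"z":0,"gripper":125},{"rx":0,"ry":0,"rz":0,"x":0,"y":0,"z":0,"gripper":125},{"rx":0,"ry":0,"rz":0,"x":0,"y":0,"z":-3,"gripper":125},{"rx":0,"ry":0,"rz":0,"x":0,"y":0,"z":-5,"gripper":125},{"rx":0,"ry":0,"rz":0,"x":0,"y":0,"z":-5,"gripper":0},{"rx":0,"ry":0,"rz":0,"x":-3,"y":-2,"z":-5,"gripper":0},{"rx":0,"ry":0,"rz":0,"x":-3,"y":-2,"z":-2,"gripper":0},{"rx":0,"ry":0,"rz":0,"x":0,"y":0,"z":0,"gripper":0}]'
python3 - <<'E'
from h import *
im,K,W=snap("wrist","w7");snap("scene","s7")
o=np.array([.5063,-.0249,0]);R=cv2.Rodrigues(np.array([0,0,np.radians(-1.3)]))[0]
for c in rects(im,(8,70,120),(22,200,255),(120,420,60,300),800,30000):
    b=cv2.boxPoints(cv2.minAreaRect(c));P=np.array([onz(*p,.072,K,W) for p in b]);P[:,2]=0
    Q=(P-o)@R; print(cv2.minAreaRect(c)[0],Q.round(4)[:,:2].tolist(),Q.mean(0)[:2].round(4))
E
```

```text
time_s: 40.78
tcp_pos: [0.5051, -0.0866, 0.0543]
ee_rot: [[1.0, -0.02, -0.002], [-0.02, -1.0, -0.0], [-0.002, 0.0, -1.0]]
contact_force: [-0.1, 0.1, -0.8]
grip_width: 0.357
gripper_force: 83.0
time_s: 41.9
tcp_pos: [0.4455, -0.044, 0.2565]
ee_rot: [[1.0, -0.019, 0.002], [-0.019, -1.0, -0.001], [0.002, 0.001, -1.0]]
contact_force: [0.8, 0.6, -0.7]
grip_width: 0.997
gripper_force: 0.0
(323.5, 294.0) [[-0.1923, 0.0931], [-0.1917, -0.134], [-0.2052, -0.1352], [-0.2058, 0.0942]] [-0.1987 -0.0205]
(367.0, 253.5) [[-0.1044, -0.0108], [-0.1041, -0.1268], [-0.1904, -0.1339], [-0.1907, -0.0104]] [-0.1474 -0.0705]
(217.0, 246.5) [[-0.0853, 0.2035], [-0.0847, -0.0098], [-0.1947, -0.0091], [-0.1953, 0.2221]] [-0.14    0.1017]
(362.2026062011719, 125.5488510131836) [[-0.0501, -0.0411], [0.0425, -0.0441], [0.041, -0.0775], [-0.0519, -0.0771]] [-0.0046 -0.0599]
(242.72125244140625, 125.74219512939453) [[0.0412, 0.0792], [0.043, 0.0466], [-0.0514, 0.046], [-0.0535, 0.0812]] [-0.0052  0.0632]
(303.16241455078125, 121.99087524414062) [[-0.0499, 0.0204], [0.0478, 0.0148], [0.0471, -0.0172], [-0.0508, -0.0143]] [-0.0014  0.0009]
```

View pics/w7.png

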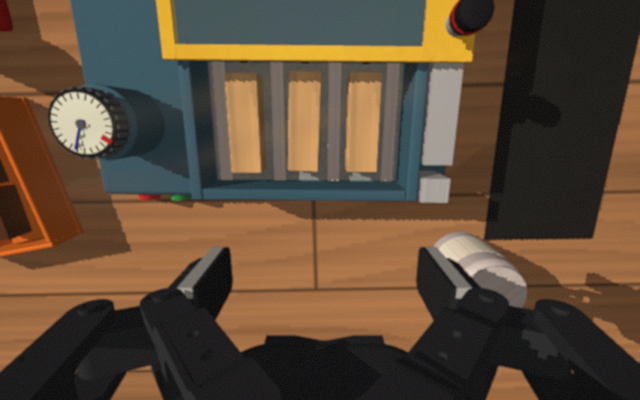

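w7 shows all three blanks flat, one per channel, centred within about 5 mm. The mat is empty and the guard is still open. Now back to the knob.

```bash
python3 -m handwheel '[{"rx":0,"ry":0,"rz":0,"x":4.9,"y":3.8,"z":0,"gripper":0},{"rx":0,"ry":0,"rz":0,"x":4.9,"y":3.8,"z":0,"gripper":0},{"rx":0,"ry":0,"rz":0,"x":4.9,"y":3.9,"z":0,"gripper":0},{"rx":0,"ry":0,"rz":0,"x":0,"y":0,"z":4,"gripper":0},{"rx":0,"ry":0,"rz":0,"x":0,"y":0,"z":2,"gripper":0},{"rx":0,"ry":0,"rz":0,"x":0,"y":0,"z":0,"gripper":0}]'
```

```text
time_s: 42.75
tcp_pos: [0.5898, -0.1634, 0.192]
ee_rot: [[1.0, -0.022, -0.005], [-0.022, -1.0, 0.001], [-0.005, -0.001, -1.0]]
contact_force: [-0.3, 0.7, -0.1]
grip_width: 1.001
gripper_force: 0.0
```

```bash
python3 -m handwheel '[{"rx":0,"ry":0,"rz":0,"x":0,"y":-0.1,"z":4,"gripper":0},{"rx":0,"ry":0,"rz":0,"x":0,"y":0,"z":3,"gripper":0},{"rx":0,"ry":0,"rz":0,"x":0,"y":0,"z":1.4,"gripper":0},{"rx":0,"ry":0,"rz":0,"x":0,"y":0,"z":0,"gripper":255},{"rx":0,"ry":0,"rz":0,"x":0,"y":0,"z":0,"gripper":255},{"rx":0,"ry":0,"rz":0,"x":0,"y":0,"z":0,"gripper":255},{"rx":0,"ry":0,"rz":0,"x":0,"y":0,"z":0,"gripper":255},{"rx":0,"ry":0,"rz":0,"x":0,"y":0,"z":0,"gripper":255},{"rx":0,"ry":0,"rz":0,"x":0,"y":0,"z":0,"gripper":255}]' 80
python3 -m handwheel '[{"rx":0,"ry":0,"rz":0,"x":0,"y":0,"z":-0.5,"gripper":255},{"rx":0,"ry":0,"rz":0,"x":0,"y":0,"z":-0.5,"gripper":255},{"rx":0,"ry":0,"rz":0,"x":0,"y":0,"z":-0.5,"gripper":255},{"rx":0,"ry":0,"rz":0,"x":0,"y":0,"z":0,"gripper":255}]' 80
```

```text
time_s: 43.88
tcp_pos: [0.5911, -0.1626, 0.1118]
ee_rot: [[1.0, -0.022, 0.001], [-0.022, -1.0, -0.001], [0.001, 0.001, -1.0]]
contact_force: [-1.9, -1.5, 9.9]
grip_width: 0.302
gripper_force: 78.0
time_s: 44.38
tcp_pos: [0.5903, -0.1624, 0.1256]
ee_rot: [[1.0, -0.022, -0.001], [-0.022, -1.0, -0.001], [-0.001, 0.001, -1.0]]
contact_force: [0.7, -5.4, -10.6]
grip_width: 0.301
gripper_force: 79.1
```

```bash
python3 -m handwheel '[{"rx":0,"ry":0,"rz":0,"x":-1,"y":0,"z":-0.03,"gripper":255},{"rx":0,"ry":0,"rz":0,"x":-2,"y":0,"z":0,"gripper":255},{"rx":0,"ry":0,"rz":0,"x":-2,"y":0,"z":0,"gripper":255},{"rx":0,"ry":0,"rz":0,"x":-2,"y":0,"z":0,"gripper":255},{"rx":0,"ry":0,"rz":0,"x":-2,"y":0,"z":0,"gripper":255},{"rx":0,"ry":0,"rz":0,"x":-2,"y":0,"z":0,"gripper":255},{"rx":0,"ry":0,"rz":0,"x":-1.3,"y":0,"z":0,"gripper":255},{"rx":0,"ry":0,"rz":0,"x":-0.8,"y":0,"z":0,"gripper":255},{"rx":0,"ry":0,"rz":0,"x":-0.4,"y":0,"z":0,"gripper":255},{"rx":0,"ry":0,"rz":0,"x":0,"y":0,"z":0,"gripper":255}]' 80
```

```text
time_s: 45.62
tcp_pos: [0.4585, -0.1589, 0.1267]
ee_rot: [[1.0, -0.02, 0.005], [-0.02, -1.0, -0.0], [0.005, 0.0, -1.0]]
contact_force: [14.1, 0.5, -11.8]
grip_width: 0.301
gripper_force: 79.4
```

```bash
python3 -m handwheel '[{"rx":0,"ry":0,"rz":0,"x":0,"y":0,"z":0.7,"gripper":255},{"rx":0,"ry":0,"rz":0,"x":0.1,"y":0,"z":0.7,"gripper":255},{"rx":0,"ry":0,"rz":0,"x":0,"y":0,"z":0,"gripper":255},{"rx":0,"ry":0,"rz":0,"x":0,"y":0,"z":0,"gripper":0},{"rx":0,"ry":0,"rz":0,"x":0,"y":0,"z":0,"gripper":0},{"rx":0,"ry":0,"rz":0,"x":0,"y":0,"z":0,"gripper":0},{"rx":0,"ry":0,"rz":0,"x":0,"y":0,"z":-4,"gripper":0},{"rx":0,"ry":0,"rz":0,"x":0,"y":0,"z":-5,"gripper":0},{"rx":0,"ry":0,"rz":0,"x":0,"y":0,"z":-5,"gripper":0}]' 80
python3 -m handwheel '[{"rx":0,"ry":0,"rz":0,"x":0,"y":-4,"z":0,"gripper":0},{"rx":0,"ry":0,"rz":0,"x":0,"y":-5.8,"z":0,"gripper":0},{"rx":0,"ry":0,"rz":0,"x":0,"y":-5.8,"z":0,"gripper":0},{"rx":0,"ry":0,"rz":0,"x":0,"y":-5.8,"z":0,"gripper":0},{"rx":0,"ry":0,"rz":0,"x":0.5,"y":-5.8,"z":0,"gripper":0},{"rx":0,"ry":0,"rz":0,"x":1,"y":-5.8,"z":0,"gripper":0},{"rx":0,"ry":0,"rz":0,"x":0,"y":0,"z":0,"gripper":0},{"rx":0,"ry":0,"rz":0,"x":0,"y":0,"z":0,"gripper":0}]'
cat > gauge.py <<'E'
from h import *
import sys
im,K,W=snap("wrist",sys.argv[1]); hsv=cv2.cvtColor(im,cv2.COLOR_BGR2HSV)
# face: cream disc
c=max([c for c in rects(im,(18,15,150),(40,110,255),(100,560,20,330),300,30000,1)],key=cv2.contourArea); h=cv2.convexHull(c); e=cv2.fitEllipse(h)
mk=np.zeros(im.shape[:2],np.uint8);cv2.fillConvexPoly(mk,h,255); mk=cv2.dilate(mk,np.ones((3,3)))
A=onz(*e[0],.117,K,W); print("face px",np.round(e[0],1),np.round(e[1],1),"axis",A.round(4))
yaw=np.radians(-1.3)
def ang(m):
    v,u=np.nonzero(m&mk); P=np.array([onz(a,b,.117,K,W)-A for a,b in zip(u,v)])
    return P[:,:2]
blue=ang(cv2.inRange(hsv,(105,90,40),(130,255,255))); 
red=ang(cv2.inRange(hsv,(0,140,90),(8,255,255))|cv2.inRange(hsv,(172,140,90),(180,255,255)))
tip=blue[np.linalg.norm(blue,axis=1)>.012].mean(0); r=red.mean(0)
f=lambda d: np.degrees(np.arctan2(d[1],d[0])-yaw-np.pi)
a,b=f(tip),f(r); wr=lambda x:(x+180)%360-180
print("n",len(blue),len(red),"r",np.linalg.norm(blue,axis=1).max().round(4),np.linalg.norm(r).round(4),"pointer",wr(a).round(1),"zero",wr(b).round(1),"turn anticw",wr(a-b).round(1))
E
python3 gauge.py w8
python3 - <<'E'
from h import *
im,K,W=load("w8"); R=np.array(manip.sense()["ee_rot"]);T=manip.sense()["tcp_pos"]; print(manip.sense()["joint_pos"].round(2))
s,k,w=snap("scene","s8")
a=cv2.resize(s[160:250,270:410],None,fx=4,fy=4,interpolation=3); b=cv2.resize(im[20:260,200:480],(560,480),interpolation=3)[:230*2]
cv2.imwrite("pics/v8.png",np.vstack([a[:150*2-60],b[:340]]))
E
```

```text
time_s: 46.75
tcp_pos: [0.4564, -0.1591, 0.2536]
ee_rot: [[1.0, -0.021, -0.001], [-0.021, -1.0, -0.0], [-0.001, 0.0, -1.0]]
contact_force: [0.7, -0.9, -0.4]
grip_width: 0.995
gripper_force: 0.0
time_s: 47.75
tcp_pos: [0.4785, 0.17, 0.2516]
ee_rot: [[1.0, -0.021, -0.002], [-0.021, -1.0, -0.001], [-0.002, 0.001, -1.0]]
contact_force: [0.2, -0.2, -0.1]
grip_width: 0.994
gripper_force: 0.0
face px [323.2 155.5] [58.8 59.2] axis [0.5106 0.1697 0.117 ]
n 24 34 r 0.0227 0.0248 pointer -19.5 zero 54.5 turn anticw -73.9
[-0.14  0.33 -0.4   1.86  0.15  0.98 -2.2 ]
```

The axis is at (0.5106, 0.1697), and the bezel must turn 74° clockwise. The wrist needs room for that, so I'll first turn the tool 100° anticlockwise.

```bash
python3 -m handwheel '[{"rx":0,"ry":0,"rz":0,"x":3.2,"y":0.1,"z":0,"gripper":0},{"rx":0,"ry":0,"rz":-10,"x":0,"y":0,"z":0,"gripper":0},{"rx":0,"ry":0,"rz":-10,"x":0,"y":0,"z":0,"gripper":0},{"rx":0,"ry":0,"rz":-10,"x":0,"y":0,"z":0,"gripper":0},{"rx":0,"ry":0,"rz":-10,"x":0,"y":0,"z":0,"gripper":0},{"rx":0,"ry":0,"rz":-10,"x":0,"y":0,"z":0,"gripper":0},{"rx":0,"ry":0,"rz":-10,"x":0,"y":0,"z":0,"gripper":0},{"rx":0,"ry":0,"rz":-10,"x":0,"y":0,"z":0,"gripper":0},{"rx":0,"ry":0,"rz":-10,"x":0,"y":0,"z":0,"gripper":0},{"rx":0,"ry":0,"rz":-10,"x":0,"y":0,"z":0,"gripper":0},{"rx":0,"ry":0,"rz":-10,"x":0,"y":0,"z":0,"gripper":0},{"rx":0,"ry":0,"rz":0,"x":0,"y":0,"z":0,"gripper":0}]'
python3 gauge.py w9
python3 - <<'E'
from h import *
a=load("scene0")[0];b=load("s8")[0]
ra=a[165:195,275:310].astype(float);rb=b[165:195,275:310].astype(float)
print("knob region mean diff",np.abs(ra-rb).mean(), "red rows",[np.argwhere(cv2.inRange(cv2.cvtColor(x[165:195,280:305],cv2.COLOR_BGR2HSV),(0,120,60),(6,255,255))|0).mean(0) for x in(a,b)])
for x in (a,b):
    m=(x[165:195,280:305].max(2)<55); print("dark knob",m.sum(),np.argwhere(m).mean(0)+[165,280])
E
```

```text
time_s: 49.35
tcp_pos: [0.5108, 0.1675, 0.2518]
ee_rot: [[-0.15, 0.989, -0.001], [0.989, 0.15, -0.001], [-0.0, -0.001, -1.0]]
contact_force: [0.1, -0.3, -0.1]
grip_width: 0.997
gripper_force: 0.0
face px [324.  187.5] [55.7 57.1] axis [0.5099 0.1702 0.117 ]
n 51 33 r 0.0227 0.0246 pointer -17.7 zero 56.8 turn anticw -74.5
knob region mean diff 10.413015873015873 red rows [array([13.33333333, 11.77777778]), array([13.375, 12.   ])]
dark knob 16 [175.125 290.75 ]
dark knob 16 [175.     290.6875]
```

The knob in the scene picture is back at its starting pixels, so the guard is shut and the plunger is home. Next I'll grip the bezel.

```bash
python3 -m handwheel '[{"rx":0,"ry":0,"rz":0,"x":0.25,"y":0,"z":5,"gripper":0},{"rx":0,"ry":0,"rz":0,"x":0,"y":0,"z":5,"gripper":0},{"rx":0,"ry":0,"rz":0,"x":0,"y":0,"z":3.5,"gripper":0},{"rx":0,"ry":0,"rz":0,"x":0,"y":0,"z":2,"gripper":0},{"rx":0,"ry":0,"rz":0,"x":0,"y":0,"z":0,"gripper":0}]'
python3 -m handwheel '[{"rx":0,"ry":0,"rz":0,"x":0,"y":0,"z":0,"gripper":255},{"rx":0,"ry":0,"rz":0,"x":0,"y":0,"z":0,"gripper":255},{"rx":0,"ry":0,"rz":0,"x":0,"y":0,"z":0,"gripper":255},{"rx":0,"ry":0,"rz":0,"x":0,"y":0,"z":0,"gripper":255}]' 50
```

```text
time_s: 50.02
tcp_pos: [0.5098, 0.171, 0.0963]
ee_rot: [[-0.151, 0.989, -0.002], [0.989, 0.151, -0.001], [-0.0, -0.002, -1.0]]
contact_force: [0.8, 0.7, 0.4]
grip_width: 0.999
gripper_force: 0.0
time_s: 50.52
tcp_pos: [0.5102, 0.1713, 0.0984]
ee_rot: [[-0.152, 0.988, 0.0], [0.988, 0.152, -0.0], [-0.0, 0.0, -1.0]]
contact_force: [-8.3, -2.6, 16.7]
grip_width: 0.682
gripper_force: 49.7
```

```bash
python3 -m handwheel '[{"rx":0,"ry":0,"rz":7.5,"x":0,"y":0,"z":0,"gripper":255},{"rx":0,"ry":0,"rz":7.5,"x":0,"y":0,"z":0,"gripper":255},{"rx":0,"ry":0,"rz":7.5,"x":0,"y":0,"z":0,"gripper":255},{"rx":0,"ry":0,"rz":7.5,"x":0,"y":0,"z":0,"gripper":255},{"rx":0,"ry":0,"rz":7.5,"x":0,"y":0,"z":0,"gripper":255},{"rx":0,"ry":0,"rz":7.5,"x":0,"y":0,"z":0,"gripper":255},{"rx":0,"ry":0,"rz":7.5,"x":0,"y":0,"z":0,"gripper":255},{"rx":0,"ry":0,"rz":7.5,"x":0,"y":0,"z":0,"gripper":255},{"rx":0,"ry":0,"rz":7.5,"x":0,"y":0,"z":0,"gripper":255},{"rx":0,"ry":0,"rz":6.7,"x":0,"y":0,"z":0,"gripper":255},{"rx":0,"ry":0,"rz":0,"x":0,"y":0,"z":0,"gripper":255},{"rx":0,"ry":0,"rz":0,"x":0,"y":0,"z":0,"gripper":255}]'
python3 gauge.py w10
```

```text
time_s: 52.02
tcp_pos: [0.5116, 0.1705, 0.0985]
ee_rot: [[0.91, 0.415, 0.002], [0.415, -0.91, -0.0], [0.002, 0.001, -1.0]]
contact_force: [1.9, -6.5, 10.5]
grip_width: 0.682
gripper_force: 51.6
face px [327.6 268.6] [101.7 118.1] axis [0.5129 0.1693 0.117 ]Traceback (most recent call last):
  File "gauge.py", line 13, in <module>
    red=ang(cv2.inRange(hsv,(0,140,90),(8,255,255))|cv2.inRange(hsv,(172,140,90),(180,255,255)))
  File "gauge.py", line 11, in ang
    return P[:,:2]
           ~^^^^^^
IndexError: too many indices for array: array is 1-dimensional, but 2 were indexed
```

```bash
python3 -m handwheel '[{"rx":0,"ry":0,"rz":0,"x":0,"y":0,"z":0,"gripper":0},{"rx":0,"ry":0,"rz":0,"x":0,"y":0,"z":0,"gripper":0},{"rx":0,"ry":0,"rz":0,"x":0,"y":0,"z":0,"gripper":0},{"rx":0,"ry":0,"rz":0,"x":0,"y":0,"z":-4,"gripper":0},{"rx":0,"ry":0,"rz":0,"x":0,"y":0,"z":-5,"gripper":0},{"rx":0,"ry":0,"rz":0,"x":-1.5,"y":0,"z":-5,"gripper":0},{"rx":0,"ry":0,"rz":0,"x":-1.5,"y":0,"z":0,"gripper":0},{"rx":0,"ry":0,"rz":0,"x":0,"y":0,"z":0,"gripper":0},{"rx":0,"ry":0,"rz":0,"x":0,"y":0,"z":0,"gripper":0}]'
python3 gauge.py w11
```

```text
time_s: 53.2
tcp_pos: [0.4829, 0.1588, 0.236]
ee_rot: [[0.909, 0.416, -0.002], [0.416, -0.909, -0.0], [-0.002, -0.001, -1.0]]
contact_force: [0.1, -0.4, 0.5]
grip_width: 1.001
gripper_force: 0.0
face px [325.6 160.4] [62.1 62.2] axis [0.5105 0.1699 0.117 ]
n 56 23 r 0.0214 0.0254 pointer -18.5 zero -16.4 turn anticw -2.1
```

Within about 2°, against a tolerance of 6°. I'll use the last picture to check the gauge and the final scene.

```bash
python3 - <<'E'
from h import *
im=load("w11")[0]; s=snap("scene","s11")[0]
a=cv2.resize(im[115:205,275:375],(500,450),interpolation=3); b=cv2.resize(s[160:230,200:500],(790,184),interpolation=3); c=np.zeros((450,790,3),np.uint8); c[:,:500]=a
c[:300,510:790]=cv2.resize(s[165:205,275:312],(280,300),interpolation=3)
cv2.imwrite("pics/v11.png",np.vstack([c[:410],b]))
E
```

```text
(no output)
```

View pics/v11.png

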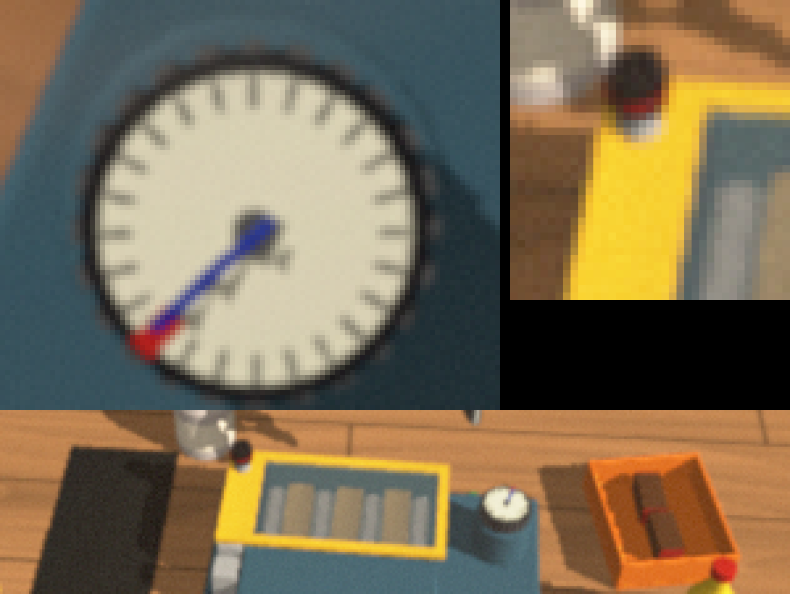

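v11 shows the pointer tip on the red mark at (150,335), the guard shut with the plunger down, the three blanks under it and both offcuts in the box. I'll hand it in.

```bash
python3 -c "
from workcell import manip
print(manip.job_done())"
```

```text
the job is handed in; nothing more can be done
None
```

The job is handed in at about 53 s of the 208 s allowed, with no verdict returned. My last pictures show the guard shut and its plunger home, both offcuts in the scrap box, all three blanks lying lengthwise in their own channels, and the gauge's zero mark at the pointer tip (about 2° off by measurement, roughly 1 mm).

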